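# Pack wedges head to tail in a clamping jig

### The arm

A 7-joint arm with a two-finger parallel gripper is mounted at the origin on a cart in front of the work surface, level with it; the furniture and walls round the work are solid. World frame = base frame: x ahead of the robot, y to its left, z up, the work surface at z = 0. Lengths are in m, angles in rad, forces in N, time in s.
With the tool pointing down it reaches from about 0.425 to 0.925 m from the base axis. Payload 6.8 kg.
Tool frame: the origin (TCP) lies on the centre line of the jaws, within the pads' length; the fingertips stand 25 mm ahead of it and the grasp point (between the pads) lies 6 mm ahead of it; z points along the fingers, y is the line along which they close (so a half turn about z gives the same grasp; the last joint's range is limited). The gripper opens to 85 mm and grips with 20 to 120 N. Pads are 22 mm wide; open, the fingers measure 114 mm over their backs; the gripper's body (76 mm by 85 mm) begins 54 mm behind the grasp point. The pads swing forward as they close: fully open they stand 13 mm farther back than shut.
Start: joints at [1.03, 0.477, 0.022, 1.555, -0.011, 1.109, -0.083], TCP at [0.283, -0.613, 0.219] pointing down, gripper open.
Joint ranges: [-2.96, 2.96], [-0.34, 2.1], [-1.41, 1.46], [0.24, 2.44], [-1.37, 4.51], [0.17, 1.92], [-2.96, 2.96]. Speed limits (rad/s): [2.39, 2.39, 3.14, 3.14, 3.14, 3.14, 3.14].

### API

Orientations are given as a rotation vector (axis times angle).
In Python, from bench import status, imaging, workorder gives the robot as it stands.
- The arm moves only by the tool send_rows, never from a script. Its argument "steps" is a list of rows, each an object of numbers: "dx", "dy", "dz": the shift along the tool's x, y, z in cm; "yaw": the turn about the tool's z in degrees; "gripper": the opening, from 0 (shut) to 1 (fully open). A call has 1 to 5 rows; each row is the pose to reach, as a shift and turn from the pose commanded when the call began, along the tool's axes at that moment; what a row does not reach only later rows make up. A row lasts 1/8 s, in which the tool goes at most 62.5 mm and 10.7 degrees, less where a joint would pass 70% of its speed; a pose out of reach is approached as far as the arm can. A call with a gripper value outside its range is refused whole. The fingers move at their own pace and stop on an object; "force" is the grip in N (left out, the last holds). Time passes only in rows, so rows that repeat a pose let the fingers close. It gives the time, the measured TCP pose, the force, the opening and the grip force at its end, in the units of the state.
- status.get_obs(): the state, without advancing time (a new reading comes with each control period).
- imaging.grab_frame(name): name is "side" or "top" or "wrist"; returns a dict with "color" (480x640x3 uint8, red, green, blue), "depth" (480x640 float32, m along the optical axis (not along the pixel's ray), 0 where there is no reading), "K" (3x3 intrinsics, pixels), "R" (3x3) and "t" (3): a world point X has camera coordinates R X + t. Camera axes: x right, y down, z forward; pixel columns grow to the right and rows downward; lengths in m; the calibration is good to about 2 mm. The wrist camera is an equidistant fisheye: a pixel r from the principal point sees the ray r / f radians off the axis. A picture is of the moment at which its call begins.
- workorder.hand_in(): hands the job in; it is judged then, once.
The state is a dict: "clock": time; "joints": joint angles; "qvel": joint speeds; "tau": joint torques, N m; "tcp_pos": TCP position; "orientation": TCP orientation; "contact_force": force on the tool from outside, world axes, zero at the start; "moment": the same for the moment, N m; "grip_width": finger opening in m; "gripper_force": force on a finger pad.
Only numpy, scipy, OpenCV 4.12 (cv2) and the standard library are available. Lean on these libraries where they do the work, as an engineer would, in place of code of your own. Each camera call takes 0.05 s, during which the arm holds its last target. There are 200 camera calls.

### The job

Finish packing the clamping jig on the bench: two wooden wedges already lie against its fence, so lay the two loose ones beside them, each head to tail with its neighbour, so that all four lie flat and make one solid rectangular block. Then turn the clamp knob clockwise until the sprung pad touches the block, and from there give it one further quarter turn, so that the block is tight without gaps. Leave the other things on the bench as they are.

Things in the scene. Friction and masses are not known exactly. Their poses are not given: they have to be found in the camera images.
- jig: Clamping jig fixed on the bench, yaw varies by 15 degrees. Plywood base 285 x 110 mm, its top at z = 12 mm carries the wedges. Origin: on the bench under the centre of the 88 x 60 mm rectangle that the four wedges fill. x points from the knob to the fence, y along the fence, z up. Two rails along x, 6 mm high on the base, stand 4 mm clear of the wedge ends (inner faces at y = +34, -34 mm).
- fence_face (a point): Middle of the top edge of the fence's face, at jig x = +44 mm, 48 mm above the bench; axes of the jig. Against it lies the straight face of wedge_1. In the tight block wedge_1 has its origin at jig x = +29.5 mm with yaw 0, wedge_2 at +14.5 mm with yaw 180 degrees, all at y = 0.
- pack_place_3 (a point): Where the third wedge's origin belongs in the tight block (jig x = -14.5 mm, z = 12 mm); its yaw there is that of the jig: head towards the jig's +y, straight face on that of wedge_2. Either loose wedge may go here. Axes of the jig.
- pack_place_4 (a point): Where the fourth wedge's origin belongs in the tight block (jig x = -29.5 mm, z = 12 mm); its yaw there is that of the jig plus 180 degrees: head towards the jig's -y, sloping face on that of the third, straight face to the pad. Either loose wedge may go here. Axes of the jig.
- wedge_1: Wooden wedge in the jig at the fence, loose. All four are alike: upright prisms 60 mm long, 40 high, 29 wide at the head, 15 at the tail, 60 g. Origin: underside centre of the 29 x 60 mm bounding box. Body y runs from tail to head (square parallel ends at y = -30, +30 mm: grip these). Straight long face at x = +14.5 mm; sloping face from x = -14.5 mm at the head to -0.5 mm at the tail.
- wedge_2: The second wedge already in the jig, alike, turned 180 degrees so that its sloping face lies by that of wedge_1 (0 to 3 mm gap) and its straight face looks at the clamp.
- wedge_3: Loose wedge, like wedge_1 (mass 40 to 85 g), standing on its underside on the bench (z = 0), any heading.
- wedge_4: Loose wedge, like wedge_1 (mass 40 to 85 g), standing on its underside on the bench (z = 0), any heading.
- wedge_1_head (a point): Centre line of wedge_1's thick end: body x = 0, y = +30, z = 20 mm.
- wedge_2_head (a point): The same point of wedge_2.
- wedge_3_head (a point): The same point of wedge_3.
- wedge_4_head (a point): The same point of wedge_4.
- clamp_knob_grip (a point): Point on the knob's upright axis, at jig x = -150 mm, y = 0, 83 mm above the bench, at the height to grip. The knob is a black disc of 44 mm with a grip bar on it, 42 mm long and 14 mm wide, from 58 to 90 mm above the bench. Axes of the turning knob, x along the bar.
- clamp_knob (a joint): Knob angle in rad, growing clockwise seen from above; at 0 the bar lies along the jig's x axis. Starts at 0 to 0.6, range 0 to 4.4. Moves the jaw towards the fence by 10 mm per rad. Turns stiffly (0.28 N m) until the pad touches, then harder at once by about 0.12 N m, rising to 0.17 after a quarter turn; stays where it is left.
- jaw_plate (a point): Middle of the top edge of the fence-side face of the jaw, a wooden plate 64 mm wide, 12 mm thick, 49 mm high over the bench, that the knob drives along the jig's x; its front is at jig x = -90 mm with the knob at 0. Axes of the jig.
- pad_face (a point): Middle of the top edge of the front of the sprung pad, 40 mm wide, 10 mm thick, top 48 mm over the bench. Free, it stands 34 mm in front of jaw_plate (jig x = -56 mm with the knob at 0). Held out by a spring (12 N preload, 350 N/m); once on the block it is pressed back towards the plate 10 mm per rad of knob, 15.7 mm in a quarter turn; its stop is at 25 mm. Axes of the jig.
- offcut: Bystander: a plain rectangular piece of timber, 50 x 90 x 35 mm, not a wedge; origin at the centre of its underside.
- sanding_block: Bystander: cork sanding block 63 x 112 x 30 mm; origin at the centre of its underside.
- glue_bottle: Bystander: upright wood glue bottle, 61 mm across, 200 mm high; origin at the centre of its underside.

How it is judged:
On the way:
1. the two loose wedges lie flat in the jig, head to tail with their neighbours, let go, with the pad not yet pressed back (x of wedge_1 in the frame of jig between 0.018 and 0.034 m and y of wedge_1 in the frame of jig between -0.008 and 0.008 m and z of wedge_1 in the frame of jig between 0.009 and 0.015 m and angle between the y axis of each of wedge_1, wedge_2 and the y axis of jig, either way round below 0.15 rad and angle between each of wedge_1, wedge_2's own z axis and vertical below 0.06 rad and y of wedge_1_head in the frame of jig above 0.015 m and x of wedge_2 in the frame of jig between 0.003 and 0.021 m and y of wedge_2 in the frame of jig between -0.008 and 0.008 m and z of wedge_2 in the frame of jig between 0.009 and 0.015 m and y of wedge_2_head in the frame of jig below -0.015 m and ((x of wedge_3 in the frame of jig between -0.027 and -0.008 m and y of wedge_3 in the frame of jig between -0.008 and 0.008 m and z of wedge_3 in the frame of jig between 0.009 and 0.015 m and angle between the y axis of each of wedge_3, wedge_4 and the y axis of jig, either way round below 0.15 rad and angle between each of wedge_3, wedge_4's own z axis and vertical below 0.06 rad and y of wedge_3_head in the frame of jig above 0.015 m and x of wedge_4 in the frame of jig between -0.044 and -0.022 m and y of wedge_4 in the frame of jig between -0.008 and 0.008 m and z of wedge_4 in the frame of jig between 0.009 and 0.015 m and y of wedge_4_head in the frame of jig below -0.015 m) or (x of wedge_4 in the frame of jig between -0.027 and -0.008 m and y of wedge_4 in the frame of jig between -0.008 and 0.008 m and z of wedge_4 in the frame of jig between 0.009 and 0.015 m and angle between the y axis of each of wedge_4, wedge_3 and the y axis of jig, either way round below 0.15 rad and angle between each of wedge_4, wedge_3's own z axis and vertical below 0.06 rad and y of wedge_4_head in the frame of jig above 0.015 m and x of wedge_3 in the frame of jig between -0.044 and -0.022 m and y of wedge_3 in the frame of jig between -0.008 and 0.008 m and z of wedge_3 in the frame of jig between 0.009 and 0.015 m and y of wedge_3_head in the frame of jig below -0.015 m)) and x of pad_face in the frame of jaw_plate above 0.032 m and contact force between the fingers and wedge_3 below 0.1 N and contact force between the fingers and wedge_4 below 0.1 N), for 0.2 s.
At the end, for the whole second after the job is handed in: All four wedges lie flat in one tight block, alternately head to tail (each within 3 mm of its place across the pack, 7 mm along the fence, 3 degrees in yaw), and the pad is pressed back 11.7 to 19.7 mm (a quarter turn past first touch, give or take 23 degrees), the knob at rest (x of wedge_1 in the frame of jig between 0.0265 and 0.0325 m and y of wedge_1 in the frame of jig between -0.007 and 0.007 m and z of wedge_1 in the frame of jig between 0.009 and 0.015 m and angle between the y axis of each of wedge_1, wedge_2 and the y axis of jig, either way round below 0.05 rad and angle between each of wedge_1, wedge_2's own z axis and vertical below 0.06 rad and y of wedge_1_head in the frame of jig above 0.015 m and x of wedge_2 in the frame of jig between 0.0115 and 0.0175 m and y of wedge_2 in the frame of jig between -0.007 and 0.007 m and z of wedge_2 in the frame of jig between 0.009 and 0.015 m and y of wedge_2_head in the frame of jig below -0.015 m and ((x of wedge_3 in the frame of jig between -0.0175 and -0.0115 m and y of wedge_3 in the frame of jig between -0.007 and 0.007 m and z of wedge_3 in the frame of jig between 0.009 and 0.015 m and angle between the y axis of each of wedge_3, wedge_4 and the y axis of jig, either way round below 0.05 rad and angle between each of wedge_3, wedge_4's own z axis and vertical below 0.06 rad and y of wedge_3_head in the frame of jig above 0.015 m and x of wedge_4 in the frame of jig between -0.0325 and -0.0265 m and y of wedge_4 in the frame of jig between -0.007 and 0.007 m and z of wedge_4 in the frame of jig between 0.009 and 0.015 m and y of wedge_4_head in the frame of jig below -0.015 m) or (x of wedge_4 in the frame of jig between -0.0175 and -0.0115 m and y of wedge_4 in the frame of jig between -0.007 and 0.007 m and z of wedge_4 in the frame of jig between 0.009 and 0.015 m and angle between the y axis of each of wedge_4, wedge_3 and the y axis of jig, either way round below 0.05 rad and angle between each of wedge_4, wedge_3's own z axis and vertical below 0.06 rad and y of wedge_4_head in the frame of jig above 0.015 m and x of wedge_3 in the frame of jig between -0.0325 and -0.0265 m and y of wedge_3 in the frame of jig between -0.007 and 0.007 m and z of wedge_3 in the frame of jig between 0.009 and 0.015 m and y of wedge_3_head in the frame of jig below -0.015 m)) and x of pad_face in the frame of jaw_plate between 0.0143 and 0.0223 m and velocity of joint clamp_knob between -0.05 and 0.05 rad/s).
It fails at once if the offcut was moved by more than 30 mm or tipped (distance of offcut from where it was at the start of the episode above 0.03 m or angle between offcut's own z axis and vertical above 0.3 rad).
It fails at once if the sanding block was moved by more than 30 mm or tipped (distance of sanding_block from where it was at the start of the episode above 0.03 m or angle between sanding_block's own z axis and vertical above 0.3 rad).
It fails at once if the glue bottle was moved by more than 30 mm or tipped (distance of glue_bottle from where it was at the start of the episode above 0.03 m or angle between glue_bottle's own z axis and vertical above 0.3 rad).
It also fails if it takes over 72 s, if anything falls off the work surface, if the arm or the gripper's body presses on something with over 40 N, if the wrist force passes 120 N, or if a joint passes its speed limit or range.

## Working session

There is one attempt and no reset: what is moved stays moved. The work goes in short steps, Python scripts to look and compute and a tool call to move; the robot and the scene stay as the last step left them, time stands still between calls to the robot, and variables do not carry over. Pictures are saved under pics/ and viewed, at most 10 in all, crops included, and the job is handed in when it is done.

Besides the shell and the picture viewer there is one more tool, called after "Request:" in YAML: its name, and indented under it one key for each argument. send_rows: Moves the arm, as the interface text tells. Its arguments: {"type":"object","properties":{"steps":{"type":"array"},"force":{"type":"number"}},"required":["steps"]}

```bash
mkdir -p pics; ls
python3 - <<'E'
from bench import status, imaging
import cv2,numpy as np
o=status.get_obs();print(o)
for n in("top","side"):
    f=imaging.grab_frame(n);np.savez(f"f_{n}.npz",**f);cv2.imwrite(f"pics/{n}0.png",f["color"][:,:,::-1])
    print(n,f["K"],f["R"],f["t"],-f["R"].T@f["t"])
E
```

```text
pics
{'clock': 0.0, 'joints': array([ 1.02989282,  0.47779162,  0.02236676,  1.55646655, -0.01153627,
        1.10929911, -0.08311629]), 'qvel': array([ 1.59089364e-03, -6.53214502e-04,  4.22814700e-04, -3.18585994e-05,
       -1.52463814e-04,  1.90266428e-04, -2.83667428e-04]), 'tau': array([ 5.70151201e-05, -5.96451473e+01,  1.60804119e+00, -2.81203669e+01,
        1.24868556e-02,  9.18611535e-03,  9.07763592e-06]), 'tcp_pos': array([ 0.28282387, -0.61220414,  0.21752557]), 'orientation': array([-3.06660726e+00, -6.74119698e-01,  7.96541200e-04]), 'contact_force': array([ 0.46254207,  0.11621318, -0.12491318]), 'moment': array([ 0.02461417, -0.02444299,  0.01871137]), 'gripper_force': 0.0, 'grip_width': 0.08508670283757432}
top [[476.20935231   0.         316.78551547]
 [  0.         476.20935231 240.64277076]
 [  0.           0.           1.        ]] [[-0.01275018 -0.9999117   0.00374509]
 [-0.9957458   0.01235506 -0.09131078]
 [ 0.09125645 -0.00489338 -0.9958154 ]] [0.04691386 0.59461278 1.16065052] [0.48676449 0.04524275 1.20991253]
side [[443.5377056    0.         317.09061854]
 [  0.         443.5377056  236.88057093]
 [  0.           0.           1.        ]] [[-1.16519085e-01 -9.93188377e-01 -3.87473702e-04]
 [-8.66196197e-01  1.01811450e-01 -4.89222420e-01]
 [ 4.85929471e-01 -5.66681204e-02 -8.72158973e-01]] [0.13932583 0.54017924 0.7329001 ] [0.12799756 0.12491243 0.90352717]
```

View pics/top0.png

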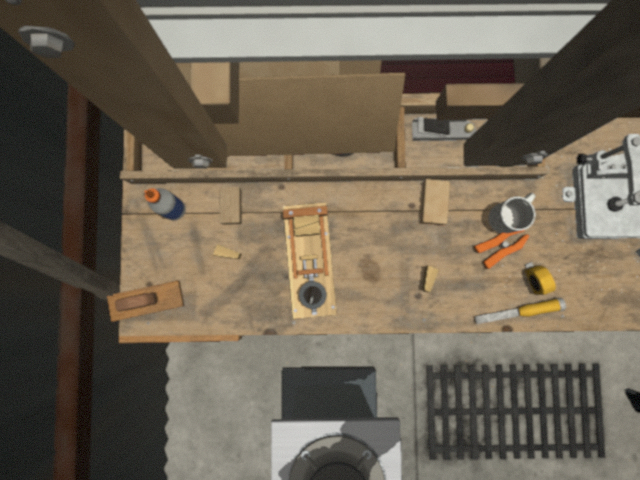

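View pics/side0.png

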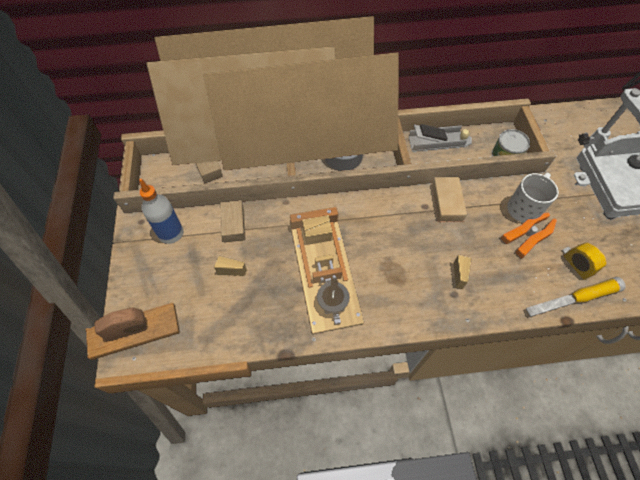

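The top view shows the jig with the fence at about (305,210) and the knob at (312,295). The loose wedges are at (227,253) and (429,278), the offcut at (230,206), the sanding block at (435,202) and the bottle at (165,203). The side view agrees: wedges at (230,267) and (462,270), knob at (333,297).

```bash
cat > h.py <<'E'
import numpy as np,cv2
def cloud(f):
    K,R,t,d=f["K"],f["R"],f["t"],f["depth"]
    v,u=np.mgrid[:480,:640]
    c=np.stack([(u-K[0,2])/K[0,0]*d,(v-K[1,2])/K[1,1]*d,d],-1)
    P=(c-t)@R; P[d==0]=np.nan
    return P
def proj(f,X):
    c=np.asarray(X)@f["R"].T+f["t"]; 
    return c[...,:2]/c[...,2:]*f["K"][0,0]+f["K"][:2,2]
def ray(f,uv):
    K=f["K"]; d=np.array([(uv[0]-K[0,2])/K[0,0],(uv[1]-K[1,2])/K[1,1],1.])
    return -f["R"].T@f["t"], f["R"].T@d
def onplane(f,uv,z):
    o,d=ray(f,uv); return o+d*(z-o[2])/d[2]
E
python3 - <<'E'
from h import *
from bench import imaging
rois={"top":dict(wA=(208,240,244,266),wB=(415,258,443,298),knob=(295,276,330,312),jig=(280,200,335,290)),
"side":dict(wA=(208,250,252,284),wB=(450,248,478,292),knob=(312,276,352,316))}
for n in("top","side"):
    f=dict(np.load(f"f_{n}.npz"));P=cloud(f)
    for k,(a,b,c,d) in rois[n].items():
        p=P[b:d,a:c].reshape(-1,3);p=p[~np.isnan(p[:,0])]
        zz=p[:,2]; print(n,k,len(p),"z pct",np.round(np.percentile(zz,[2,20,50,80,95,99]),4))
        if k[0]=="w":
            m=p[(zz>.033)&(zz<.05)]; r=cv2.minAreaRect((m[:,:2]*1000).astype(np.float32)); print(len(m),np.median(m[:,2]),r,m[:,:2].mean(0))
        if k=="knob":
            m=p[(zz>.08)&(zz<.1)];print(len(m),m.mean(0) if len(m) else 0, cv2.minAreaRect((m[:,:2]*1000).astype(np.float32)) if len(m)>3 else 0)
        if k=="jig":
            m=p[(zz>.042)&(zz<.06)]
            print(m[:,:2].min(0),m[:,:2].max(0))
f=imaging.grab_frame("wrist");print(f["K"],f["R"],f["t"],-f["R"].T@f["t"],np.percentile(f["depth"],[0,50,99]))
f=dict(np.load("f_top.npz"))["color"][190:330,200:450,::-1]
g=dict(np.load("f_side.npz"))["color"][190:340,205:480,::-1]
a=cv2.resize(f,(750,420),interpolation=cv2.INTER_CUBIC)
cv2.imwrite("pics/crop1.png",a)
E
```

```text
top wA 933 z pct [-0.0039 -0.0012  0.0015  0.0379  0.0426  0.0454]
222 0.04053280924283458 ((566.1365966796875, 264.1084289550781), (61.173126220703125, 27.313037872314453), 68.80439758300781) [0.56895036 0.26594721]
top wB 1114 z pct [-0.0039 -0.0006  0.0021  0.0369  0.0426  0.0443]
234 0.041061974727297196 ((497.665283203125, -233.6766357421875), (29.35053253173828, 59.945396423339844), 67.69330596923828) [ 0.49955863 -0.236463  ]
top knob 1256 z pct [0.0087 0.0121 0.0318 0.0572 0.0897 0.0933]
106 [0.46230173 0.05260694 0.09039515] ((462.33563232421875, 52.46332550048828), (13.654792785644531, 40.98870849609375), 75.20005798339844)
top jig 4932 z pct [-0.0026  0.0031  0.0137  0.0476  0.0535  0.0575]
[0.47519714 0.01571399] [0.68179384 0.12223148]
side wA 1490 z pct [-0.0017  0.0003  0.0021  0.0334  0.0418  0.0433]
302 0.040579131369218105 ((568.9168701171875, 264.4299621582031), (63.689300537109375, 27.363462448120117), 79.4007797241211) [0.56624489 0.26619708]
side wB 1225 z pct [-0.0018  0.0007  0.0028  0.0393  0.0424  0.0438]
299 0.04100479323650037 ((495.5382995605469, -235.9474334716797), (29.310894012451172, 63.09705352783203), 73.38716888427734) [ 0.49714986 -0.23519925]
side knob 1592 z pct [0.0106 0.0135 0.0504 0.06   0.0903 0.0923]
145 [0.45861414 0.05354149 0.09022345] ((459.727294921875, 53.42015075683594), (13.826892852783203, 40.0909538269043), 76.16632080078125)
[[371.64829954   0.         319.32950367]
 [  0.         371.64829954 241.41599715]
 [  0.           0.           1.        ]] [[ 0.41787944 -0.90850019 -0.00204381]
 [-0.86638015 -0.39918069  0.30006702]
 [-0.27342679 -0.12362113 -0.95391593]] [-0.67338355 -0.03798273  0.38130028] [ 0.35274337 -0.57979429  0.37374951] [0.         0.84717864 1.47631345]
```

View pics/crop1.png

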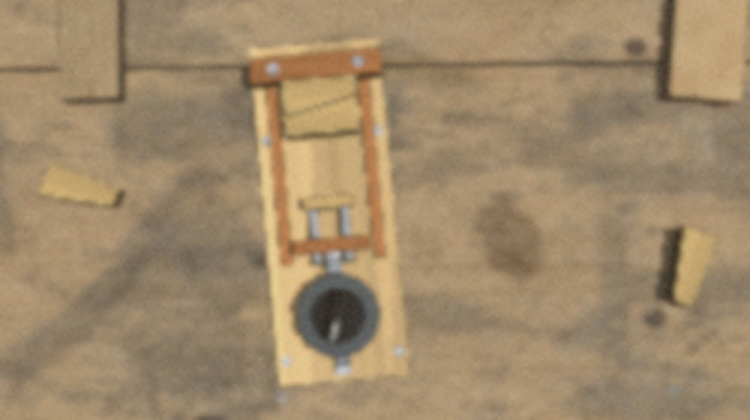

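Heights check out: wedge tops measure 40–41 mm and the knob top 90 mm. In the crop, wedge A (left) has its head at the left end, and wedge B (right) has its head at the top. The bar's direction puts the knob at about 0.35 rad. I'll take A to place 3 and B to place 4, and move now to hover over A.

Request:
send_rows:
  steps:
    - {"dx": 4.3, "dy": -3.7}
    - {"dx": 8.6, "dy": -7.4}
    - {"dx": 12.9, "dy": -11.1}
    - {"dx": 17.1, "dy": -14.8}

```text
validation failed for argument at $.st...
```

Request:
send_rows:
  steps:
    - {"dx": 4.3, "dy": -3.7}
    - {"dx": 8.6, "dy": -7.4}
    - {"dx": 12.9, "dy": -11.1}
    - {"dx": 17.1, "dy": -14.8}

```text
validation failed for argument at $.st...
```

Request:
send_rows:
  steps:
    - {"dx": 2.9, "dy": -5.2}
    - {"dx": 5.8, "dy": -10.4}
    - {"dx": 8.7, "dy": -15.6}
    - {"dx": 11.6, "dy": -20.8}

```text
validation failed for argument at $.st...
```

Request:
send_rows:
  steps:
    - {"dx": 2.9, "dy": -5.2, "yaw": 8}
    - {"dx": 5.8, "dy": -10.4, "yaw": 16}
    - {"dx": 8.7, "dy": -15.6, "yaw": 24}
    - {"dx": 11.6, "dy": -20.8, "yaw": 33}
    - {"dx": 11.6, "dy": -20.8, "yaw": 33}

```text
validation failed for argument at $.st...
```

```bash
cat >> h.py <<'E'
def wray(f,uv):
    """fisheye pixels (N,2) -> origin, unit rays (world)"""
    uv=np.atleast_2d(uv).astype(float); q=(uv-f["K"][:2,2])/f["K"][0,0]; th=np.linalg.norm(q,axis=1,keepdims=True)
    d=np.hstack([np.sin(th)*q/np.maximum(th,1e-9),np.cos(th)])
    return -f["R"].T@f["t"], d@f["R"]
def wplane(f,uv,z):
    o,d=wray(f,uv); return (o+d*((z-o[2])/d[:,2])[:,None])[:,:2]
def wcloud(f):
    v,u=np.mgrid[:480,:640]; o,d=wray(f,np.c_[u.ravel(),v.ravel()])
    dc=d@f["R"].T; P=o+d*(f["depth"].ravel()/dc[:,2])[:,None]; P[f["depth"].ravel()==0]=np.nan
    return P.reshape(480,640,3)
def pose():
    from bench import status
    from scipy.spatial.transform import Rotation as Ro
    o=status.get_obs(); R=Ro.from_rotvec(o["orientation"]).as_matrix()
    print("t",round(o["clock"],2),"tcp",o["tcp_pos"].round(4),"psi",np.degrees(np.arctan2(R[1,0],R[0,0])).round(2),"tilt",R[:2,2].round(3),"j7",o["joints"][6].round(2),"w",round(o["grip_width"],4),"gf",round(o["gripper_force"],1),"F",o["contact_force"].round(1))
    return o["tcp_pos"],R
def go(R,p,tgt):
    print("d[cm]",(R.T@(np.array(tgt)-p)*100).round(2))
def snap(name,out):
    from bench import imaging
    f=imaging.grab_frame(name); np.savez(out+".npz",**f); cv2.imwrite(f"pics/{out}.png",f["color"][:,:,::-1]); return f
E
python3 - <<'E'
from h import *
pose(); f=snap("wrist","w1")
P=wcloud(f); print(np.nanpercentile(P[...,2],[5,30,60,95]))
m=(P[...,2]>.034)&(P[...,2]<.046)&(np.hypot(P[...,0]-.567,P[...,1]-.266)<.05)
p=P[m];print(len(p),np.median(p[:,2]),p.mean(0),cv2.minAreaRect((p[:,:2]*1000).astype(np.float32)))
E
```

```text
t 0.15 tcp [ 0.2829 -0.6124  0.2178] psi 24.8 tilt [-0.001  0.001] j7 -0.08 w 0.0848 gf 0.0 F [-0.2  0.4  0.4]
[-7.21503488e-01 -7.17653955e-01  1.15133210e-04  3.22488096e-01]
0 nan [nan nan nan] ((0.0, 0.0), (0.0, 0.0), 0.0)
  return _methods._mean(a, axis=axis, dtype=dtype,
  ret = ret.dtype.type(ret / rcount)
<stdin>:5: RuntimeWarning: Mean of empty slice.
  ret = um.true_divide(
```

View pics/w1.png

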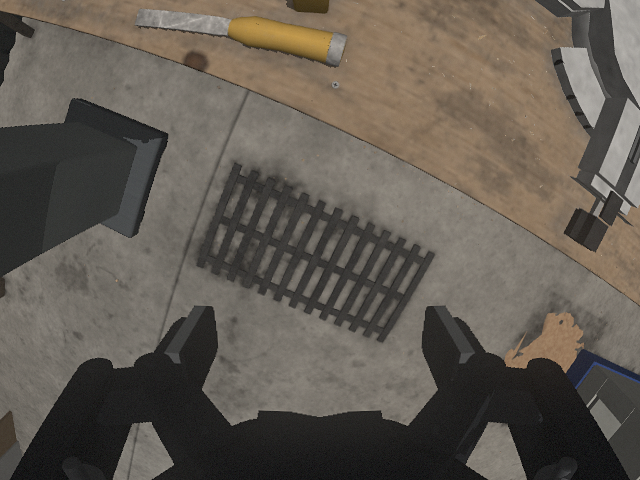

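The moves were rejected by validation, so the arm hasn't moved. The wrist picture shows only the floor grating at about (310,250) and the open fingers at (200,330) and (440,330). I'll retry with every field in each row.

Request:
send_rows:
  steps:
    - {"dx": 4.3, "dy": -3.7, "dz": 0, "yaw": 0, "gripper": 1}
    - {"dx": 8.6, "dy": -7.4, "dz": 0, "yaw": 0, "gripper": 1}
    - {"dx": 12.9, "dy": -11.1, "dz": 0, "yaw": 0, "gripper": 1}
    - {"dx": 17.1, "dy": -14.8, "dz": 0, "yaw": 0, "gripper": 1}

```text
clock: 0.7
tcp_pos: [0.3769, -0.4048, 0.2185]
orientation: [3.068, 0.675, 0.0]
contact_force: [1.0, -0.3, -0.2]
grip_width: 0.0855
gripper_force: 0.0
```

Request:
send_rows:
  steps:
    - {"dx": 4.3, "dy": -3.7, "dz": 0, "yaw": 0, "gripper": 1}
    - {"dx": 8.6, "dy": -7.4, "dz": 0, "yaw": 0, "gripper": 1}
    - {"dx": 12.9, "dy": -11.1, "dz": 0, "yaw": 0, "gripper": 1}
    - {"dx": 17.1, "dy": -14.8, "dz": 0, "yaw": 0, "gripper": 1}

```text
clock: 1.2
tcp_pos: [0.47, -0.1989, 0.2186]
orientation: [3.068, 0.674, 0.001]
contact_force: [0.6, -0.2, -0.3]
grip_width: 0.0855
gripper_force: 0.0
```

Request:
send_rows:
  steps:
    - {"dx": 2.9, "dy": -5.2, "dz": 0, "yaw": 0, "gripper": 1}
    - {"dx": 5.8, "dy": -10.4, "dz": 0, "yaw": 0, "gripper": 1}
    - {"dx": 8.7, "dy": -15.6, "dz": 0, "yaw": 0, "gripper": 1}
    - {"dx": 11.6, "dy": -20.8, "dz": 0, "yaw": 0, "gripper": 1}

```text
clock: 1.7
tcp_pos: [0.4874, 0.0386, 0.2187]
orientation: [3.068, 0.674, 0.001]
contact_force: [1.8, 0.5, 0.9]
grip_width: 0.0852
gripper_force: 0.0
```

Request:
send_rows:
  steps:
    - {"dx": 2.9, "dy": -5.2, "dz": 0, "yaw": 8, "gripper": 1}
    - {"dx": 5.8, "dy": -10.4, "dz": 0, "yaw": 16, "gripper": 1}
    - {"dx": 8.7, "dy": -15.6, "dz": 0, "yaw": 24, "gripper": 1}
    - {"dx": 11.6, "dy": -20.8, "dz": 0, "yaw": 33, "gripper": 1}
    - {"dx": 11.6, "dy": -20.8, "dz": 0, "yaw": 33, "gripper": 1}

```text
clock: 2.33
tcp_pos: [0.5039, 0.2806, 0.2185]
orientation: [-3.131, 0.213, 0.001]
contact_force: [0.3, -0.2, -0.3]
grip_width: 0.0851
gripper_force: 0.0
```

Run:
```python
from h import *
pose(); f=snap("wrist","w2")
P=wcloud(f); 
m=(P[...,2]>.034)&(P[...,2]<.046)&(np.hypot(P[...,0]-.567,P[...,1]-.266)<.05)
p=P[m];print(len(p),np.median(p[:,2]),p.mean(0))
h=cv2.convexHull((p[:,:2]*1000).astype(np.float32));print(cv2.minAreaRect(h)); a=cv2.approxPolyDP(h,5,True);print(a[:,0])
v,u=np.where(m);print(u.min(),u.max(),v.min(),v.max())
```

```text
t 2.33 tcp [0.5039 0.2806 0.2185] psi -7.8 tilt [-0.001  0.003] j7 -2.45 w 0.0851 gf 0.0 F [ 0.3 -0.2 -0.3]
1617 0.0407878787608183 [0.56688855 0.26750703 0.04079319]
((564.4921875, 264.8777160644531), (61.3983039855957, 27.85845947265625), 71.01361083984375)
[[564.6494  297.28897]
 [551.95013 237.49669]
 [564.2589  233.29277]
 [586.7703  286.81424]]
293 364 123 154
```

View pics/w2.png

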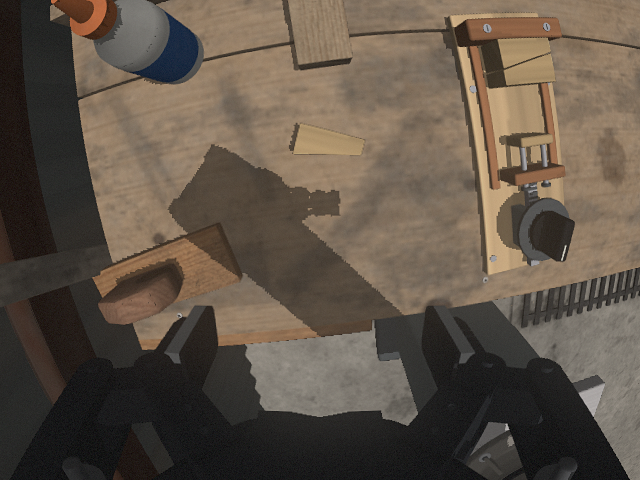

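The wrist view shows wedge A with corners near (297,123), (365,138), (362,155) and (290,153), head on the left and straight face on the far side. The jig is on the right with its wedges at (518,62), pad at (525,142) and knob at (548,230). The offcut is at (320,30) and the bottle at (160,40). Next I'll measure the corners of A and the jig.

```bash
cat >> h.py <<'E'
def topmask(f,P,c,rad,zlo=.034,zhi=.047):
    return (P[...,2]>zlo)&(P[...,2]<zhi)&(np.hypot(P[...,0]-c[0],P[...,1]-c[1])<rad)
def quad(f,m,z):
    """corner pixels of mask m by fitting its 4 sides (cv2.fitLine), rectified on plane z (mm)"""
    cs,_=cv2.findContours(m.astype(np.uint8),cv2.RETR_EXTERNAL,cv2.CHAIN_APPROX_NONE)
    c=max(cs,key=cv2.contourArea)[:,0].astype(float)
    w=wplane(f,c,z)*1000
    w=w.astype(np.float32)
    e=4.
    q=cv2.approxPolyDP(w[:,None],e,True)[:,0]
    while len(q)>4: e+=.5; q=cv2.approxPolyDP(w[:,None],e,True)[:,0]
    L=[]
    for i in range(4):
        a,b=q[i],q[(i+1)%4]; u=(b-a)/np.linalg.norm(b-a); s=(w-a)@u; n=np.abs((w-a)@[-u[1],u[0]])
        k=w[(s>.12*np.linalg.norm(b-a))&(s<.88*np.linalg.norm(b-a))&(n<3.5)]
        L.append(cv2.fitLine(k,cv2.DIST_HUBER,0,.01,.01).ravel())
    out=[]
    for i in range(4):
        a,b=L[i-1],L[i]; t=np.linalg.solve(np.c_[a[:2],-b[:2]],b[2:]-a[2:]); out.append(a[2:]+t[0]*a[:2])
    return np.array(out)
def wedge(f,m,z):
    """pose from quad: long edges, head/tail widths. returns origin(mm), heading of body y (deg)"""
    q=quad(f,m,z); l=np.linalg.norm(np.roll(q,-1,0)-q,axis=1); print("corners",q.round(1).tolist(),"sides",l.round(1))
    s=[i for i in range(4)if l[i]<45]; hd=max(s,key=lambda i:l[i]); q=np.roll(q,-hd,0) # q0,q1 head; q2,q3 tail
    A,B,C,D=q  # edges B->C , D->A long
    hu=(A-B)/np.linalg.norm(A-B); # straight edge is perpendicular to the head
    e1=(B-C)/np.linalg.norm(B-C); e2=(A-D)/np.linalg.norm(A-D)
    if abs(e1@hu)<abs(e2@hu): st=e1; P0,P1=B,C
    else: st=e2; P0,P1=A,D
    tip=(A+B)/2-(C+D)/2
    b=np.degrees(np.arctan2(st[1],st[0])); y=st; x=np.array([y[1],-y[0]])
    mid=(P0+P1)/2; org=mid-14.5*x
    print("perp err",(e1@hu).round(3),(e2@hu).round(3),"straight on +x:",((A+B+C+D)/4-mid)@x<0,"heading",b.round(2),"origin",org.round(1))
    return org/1000,b
E
python3 - <<'E'
from h import *
f=dict(np.load("w2.npz"));P=wcloud(f)
m=topmask(f,P,(.567,.266),.05); o,b=wedge(f,m,.0405)
# colour mask variant
hsv=cv2.cvtColor(f["color"],cv2.COLOR_RGB2HSV); print("hsv wedge",np.median(hsv[m],0))
g=((hsv[...,2]>165)&(np.hypot(P[...,0]-.567,P[...,1]-.266)<.06)); 
g=cv2.morphologyEx(g.astype(np.uint8),cv2.MORPH_OPEN,np.ones((3,3)))
print(m.sum(),g.sum())
# jig: wood-brown rails/fence colour; fence top z .048 region, knob
for nm,c,zl,zh in(("knobtop",(.461,.053),.082,.1),("pad/jaw",(.53,.06),.044,.054),("block",(.63,.067),.048,.057)):
    mm=topmask(f,P,c,.05,zl,zh); 
    if mm.sum()>3: print(nm,mm.sum(),np.median(P[mm],0).round(4),cv2.minAreaRect((P[mm][:,:2]*1000).astype(np.float32)))
q=P[...,2]
base=(q>.009)&(q<.0155)&(np.abs(P[...,1]-.06)<.09)&(P[...,0]>.40)&(P[...,0]<.72)
print("base",base.sum(),cv2.minAreaRect((P[base][:,:2]*1000).astype(np.float32)))
# bottle
mm=(P[...,2]>.12)&(P[...,0]>.5)&(P[...,1]>.3)&(P[...,1]<.5);print("bottle",P[mm].min(0) if mm.any() else 0,P[mm].max(0) if mm.any() else 0)
for n,k in(("w2","wrist"),):
  cr=f["color"][0:290,430:600,::-1]; cv2.imwrite("pics/jigcrop.png",cv2.resize(cr,None,fx=2,fy=2))
E
```

```text
corners [[561.4000244140625, 298.8999938964844], [551.2999877929688, 237.5], [564.7000122070312, 233.8000030517578], [586.9000244140625, 287.0]] sides [62.2 13.8 57.7 28.1]
perp err -0.268 -0.038 straight on +x: True heading 67.32 origin [562.4 266. ]
hsv wedge [ 18.  96. 174.]
1617 1359
knobtop 638 [0.4617 0.0567 0.0899] ((459.9454650878906, 54.133819580078125), (15.28851318359375, 41.7540168762207), 75.30218505859375)
pad/jaw 1344 [0.5175 0.061  0.0495] ((518.8260498046875, 58.83647918701172), (76.7761459350586, 64.43836212158203), 4.742301940917969)
block 3269 [0.6389 0.0699 0.0522] ((640.8236083984375, 68.67955017089844), (67.340087890625, 85.49918365478516), 4.510386943817139)
base 9766 ((547.432861328125, 60.88290023803711), (284.8948669433594, 111.62266540527344), 4.468500137329102)
bottle [0.50004916 0.30000179 0.1200166 ] [0.70900304 0.42989855 0.34286013]
```

Wedge A is well determined: sides 62/14/58/28 mm, z 40.5 mm, heading 67.3° and origin (562, 266). The cloud's centroid agrees. The jig yaw is about 4.6°. Moving onto A.

Request:
send_rows:
  steps:
    - {"dx": 3, "dy": 0.3, "dz": 0, "yaw": 7.5, "gripper": 1}
    - {"dx": 6, "dy": 0.65, "dz": 3, "yaw": 15, "gripper": 1}
    - {"dx": 6, "dy": 0.65, "dz": 8, "yaw": 15, "gripper": 1}
    - {"dx": 6, "dy": 0.65, "dz": 11, "yaw": 15, "gripper": 1}
    - {"dx": 6, "dy": 0.65, "dz": 11, "yaw": 15, "gripper": 1}

```text
clock: 3.0
tcp_pos: [0.5626, 0.2562, 0.1061]
orientation: [3.073, -0.633, -0.006]
contact_force: [-0.3, 0.4, 0.1]
grip_width: 0.085
gripper_force: 0.0
```

Run:
```python
from h import *
p,R=pose(); go(R,p,(.5624,.266,.033)); f=snap("wrist","w3")
P=wcloud(f)
m=topmask(f,P,(.567,.266),.05); o,b=wedge(f,m,.0405)
v,u=np.where(m);print(u.min(),u.max(),v.min(),v.max(),m.sum())
```

```text
t 3.0 tcp [0.5626 0.2562 0.1061] psi -23.28 tilt [-0.005 -0.004] j7 -2.66 w 0.085 gf 0.0 F [-0.3  0.4  0.1]
d[cm] [-0.39 -0.93  7.3 ]
corners [[566.5, 232.10000610351562], [589.0999755859375, 286.8999938964844], [561.2000122070312, 298.79998779296875], [551.7999877929688, 238.0]] sides [59.3 30.3 61.5 15.9]
perp err -0.247 -0.013 straight on +x: True heading 67.62 origin [564.4 265. ]
258 353 231 278 3350
```

Request:
send_rows:
  steps:
    - {"dx": -0.2, "dy": -0.9, "dz": 1, "yaw": -0.9, "gripper": 1}
    - {"dx": -0.2, "dy": -0.9, "dz": 4, "yaw": -0.9, "gripper": 1}
    - {"dx": -0.2, "dy": -0.9, "dz": 7.3, "yaw": -0.9, "gripper": 1}
    - {"dx": -0.2, "dy": -0.9, "dz": 7.3, "yaw": -0.9, "gripper": 1}

```text
clock: 3.55
tcp_pos: [0.5646, 0.2682, 0.0342]
orientation: [3.081, -0.606, -0.004]
contact_force: [-1.0, 0.8, 0.6]
grip_width: 0.0854
gripper_force: 0.0
```

Run:
```python
from h import *
p,R=pose(); go(R,p,(.5642,.2652,.033))
```

```text
t 3.55 tcp [0.5646 0.2682 0.0342] psi -22.24 tilt [-0.003 -0.001] j7 -2.69 w 0.0854 gf 0.0 F [-1.   0.8  0.6]
d[cm] [0.07 0.29 0.12]
```

Request:
send_rows:
  steps:
    - {"dx": 0, "dy": 0.2, "dz": 0, "yaw": 0, "gripper": 0.5}
    - {"dx": 0, "dy": 0.2, "dz": 0, "yaw": 0, "gripper": 0.5}
    - {"dx": 0, "dy": 0.2, "dz": 0, "yaw": 0, "gripper": 0.5}
    - {"dx": 0, "dy": 0.2, "dz": 0, "yaw": 0, "gripper": 0.5}
    - {"dx": 0, "dy": 0.2, "dz": 0, "yaw": 0, "gripper": 0.5}
  force: 50

```text
clock: 4.18
tcp_pos: [0.5651, 0.2666, 0.0357]
orientation: [-3.082, 0.607, -0.0]
contact_force: [0.9, -0.6, -0.2]
grip_width: 0.0429
gripper_force: 0.0
```

Run:
```python
from h import *
p,R=pose()
```

```text
t 4.17 tcp [0.5651 0.2666 0.0357] psi -22.3 tilt [0. 0.] j7 -2.69 w 0.0429 gf 0.0 F [ 0.9 -0.6 -0.2]
```

Run:
```python
from h import *
f=snap("wrist","w4")
P=wcloud(f); m=topmask(f,P,(.567,.266),.06)
v,u=np.where(m);print(u.min(),u.max(),v.min(),v.max(),m.sum())
```

```text
258 391 270 330 5762
```

View pics/w4.png

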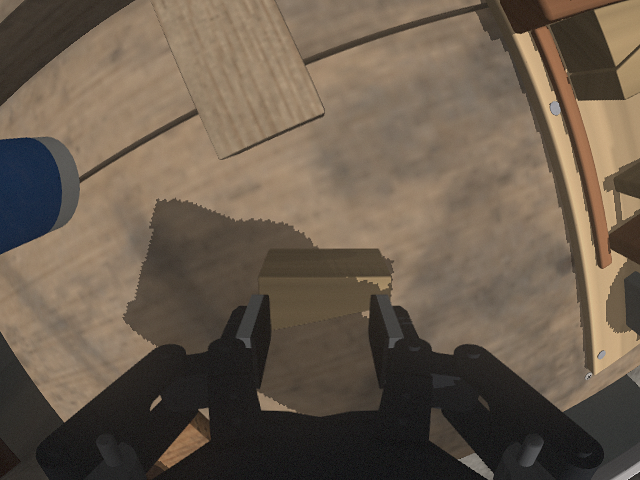

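The wrist view shows the wedge still at (325,285), with the half-closed fingers at (262,330) and (375,330) on or behind it. I'll project the tool geometry into the picture to see where the fingers really are.

```bash
cat >> h.py <<'E'
def wproj(f,X):
    c=f["R"]@np.asarray(X)+f["t"]; th=np.arctan2(np.hypot(*c[:2]),c[2]); return c[:2]/np.hypot(*c[:2])*th*f["K"][0,0]+f["K"][:2,2]
E
python3 - <<'E'
from h import *
f=dict(np.load("w4.npz")); p,R=pose()
for nm,s in(("tcp",(0,0,0)),("tipL",(0,-.0215,.02)),("tipR",(0,.0215,.02)),("t0",(0,.0215,0)),("t+x",(.011,.0215,.02)),("t-x",(-.011,.0215,.02))): print(nm,wproj(f,p+R@np.array(s)).round(0))
P=wcloud(f)
for uv in((262,300),(380,300),(266,330),(378,330),(325,300),(325,262),(300,318)): print(uv,P[uv[1],uv[0]].round(4))
# camera in tool frame
print(R.T@(-f["R"].T@f["t"]-p), (f["R"]@R).round(3))
m=topmask(f,P,(.567,.266),.06,.036,.046)
v,u=np.where(m); print(P[m].min(0),P[m].max(0))
wedge(f,m&(np.arange(480)[:,None]<300),.0405)
E
```

```text
t 4.22 tcp [0.5651 0.2665 0.0356] psi -22.3 tilt [0. 0.] j7 -2.69 w 0.0425 gf 0.0 F [ 0.4 -0.3  0.4]
tcp [321. 298.]
tipL [279. 280.]
tipR [362. 280.]
t0 [367. 297.]
t+x [363. 260.]
t-x [361. 299.]
(262, 300) [0.584  0.2842 0.0602]
(380, 300) [0.5659 0.2409 0.0599]
(266, 330) [0.5738 0.2865 0.0662]
(378, 330) [0.5631 0.2451 0.076 ]
(325, 300) [0.5657 0.2643 0.0411]
(325, 262) [0.5762 0.2598 0.0225]
(300, 318) [0.5616 0.2784 0.0415]
[ 0.07657243 -0.00064109 -0.15625106] [[-0.002  1.     0.   ]
 [-0.954 -0.002 -0.3  ]
 [-0.3   -0.001  0.954]]
[0.55300954 0.2328336  0.03601725] [0.58780538 0.29387905 0.04279119]
corners [[589.5, 288.5], [576.7000122070312, 290.29998779296875], [554.7999877929688, 237.60000610351562], [566.9000244140625, 231.5]] sides [12.9 57.  13.5 61.3]
perp err -0.092 -0.076 straight on +x: True heading -112.54 origin [579.1 258.4]
```

Run:
```python
from h import *
f=dict(np.load("w4.npz")); p,R=pose()
P=wcloud(f); T=(P-p)@R*1000
for u in (240,250,260,266,374,380,390):
    print(u,[(v,*T[v,u].round(0).astype(int)) for v in range(276,352,8)])
from bench import imaging
for n in("top","side"):
    g=imaging.grab_frame(n); C=cloud(g); c=(C-p)@R*1000
    m=(np.abs(c[...,0])<30)&(np.abs(c[...,1])<60)&(c[...,2]<20)&(c[...,2]>-220)
    print(n,m.sum(),np.percentile(c[m][:,2],[1,20,50,80,99]).round(0))
```

```text
t 4.22 tcp [0.5651 0.2665 0.0356] psi -22.3 tilt [0. 0.] j7 -2.69 w 0.0425 gf 0.0 F [ 0.4 -0.3  0.4]
240 [(276, np.int64(-4), np.int64(-46), np.int64(34)), (284, np.int64(-9), np.int64(-46), np.int64(36)), (292, np.int64(-14), np.int64(-47), np.int64(35)), (300, np.int64(-19), np.int64(-47), np.int64(35)), (308, np.int64(8), np.int64(-33), np.int64(-26)), (316, np.int64(7), np.int64(-31), np.int64(-32)), (324, np.int64(11), np.int64(-29), np.int64(-44)), (332, np.int64(10), np.int64(-28), np.int64(-49)), (340, np.int64(12), np.int64(-26), np.int64(-56)), (348, np.int64(12), np.int64(-25), np.int64(-61))]
250 [(276, np.int64(-4), np.int64(-40), np.int64(35)), (284, np.int64(-9), np.int64(-40), np.int64(34)), (292, np.int64(-15), np.int64(-41), np.int64(36)), (300, np.int64(10), np.int64(-29), np.int64(-24)), (308, np.int64(11), np.int64(-27), np.int64(-32)), (316, np.int64(11), np.int64(-26), np.int64(-38)), (324, np.int64(11), np.int64(-25), np.int64(-44)), (332, np.int64(11), np.int64(-24), np.int64(-50)), (340, np.int64(10), np.int64(-24), np.int64(-53)), (348, np.int64(7), np.int6
[... 1910 characters left out ...]
(20), np.int64(-46)), (340, np.int64(6), np.int64(21), np.int64(-46)), (348, np.int64(2), np.int64(21), np.int64(-47))]
390 [(276, np.int64(12), np.int64(31), np.int64(-3)), (284, np.int64(9), np.int64(31), np.int64(-5)), (292, np.int64(5), np.int64(31), np.int64(-6)), (300, np.int64(11), np.int64(27), np.int64(-25)), (308, np.int64(11), np.int64(26), np.int64(-32)), (316, np.int64(11), np.int64(25), np.int64(-38)), (324, np.int64(11), np.int64(24), np.int64(-44)), (332, np.int64(11), np.int64(23), np.int64(-50)), (340, np.int64(10), np.int64(23), np.int64(-53)), (348, np.int64(7), np.int64(23), np.int64(-53))]
top 141 [-207. -128. -118.  -92.   -4.]
side 1630 [-218. -172.  -99.   -8.   17.]
```

The depth cloud shows the fingertips about 22 mm behind the reported TCP at half opening, not 25 mm ahead of it, so they closed above the wedge. The wedge wasn't touched. I'll go by the measured tip position: with a 60 mm opening, tip z ≈ TCP z + 25 mm. Now open and go down with TCP z at -13 mm, in steps, checking the force.

Request:
send_rows:
  steps:
    - {"dx": 0, "dy": 0.1, "dz": 0, "yaw": 0, "gripper": 1}
    - {"dx": 0, "dy": 0.1, "dz": 0, "yaw": 0, "gripper": 1}
    - {"dx": 0, "dy": 0.1, "dz": 0, "yaw": 0, "gripper": 1}
    - {"dx": 0, "dy": 0.1, "dz": 0, "yaw": 0, "gripper": 1}
    - {"dx": 0, "dy": 0.1, "dz": 0, "yaw": 0, "gripper": 1}

```text
clock: 4.95
tcp_pos: [0.5646, 0.2656, 0.0355]
orientation: [-3.082, 0.608, -0.0]
contact_force: [0.2, -0.0, 0.8]
grip_width: 0.0856
gripper_force: 0.0
```

Request:
send_rows:
  steps:
    - {"dx": 0, "dy": 0, "dz": 1.0, "yaw": 0, "gripper": 1}
    - {"dx": 0, "dy": 0, "dz": 2.0, "yaw": 0, "gripper": 1}
    - {"dx": 0, "dy": 0, "dz": 3, "yaw": 0, "gripper": 1}
    - {"dx": 0, "dy": 0, "dz": 3, "yaw": 0, "gripper": 1}

```text
clock: 5.45
tcp_pos: [0.5637, 0.2651, 0.0041]
orientation: [3.081, -0.607, -0.003]
contact_force: [-0.2, -0.0, 1.0]
grip_width: 0.0857
gripper_force: 0.0
```

Run:
```python
from h import *
p,R=pose(); f=snap("wrist","w5"); P=wcloud(f); T=(P-p)@R*1000
m=(np.abs(T[...,0])<11)&(np.abs(np.abs(T[...,1])-45)<6)&(T[...,2]<-5)&(T[...,2]>-80)
print("tips max tool z",np.percentile(T[m][:,2],[50,95,99,100]), T[m][:,1].min(),T[m][:,1].max())
w=topmask(f,P,(.567,.266),.05,.036,.046); t=T[w]; print("wedge y range in tool",np.percentile(t[:,1],[1,99]),"x",np.percentile(t[:,0],[1,99]))
```

```text
t 5.45 tcp [0.5637 0.2651 0.0041] psi -22.3 tilt [-0.002 -0.001] j7 -2.71 w 0.0857 gf 0.0 F [-0.2 -0.   1. ]
tips max tool z [-49.90794043 -30.56810369 -27.77796444 -26.20524981] -50.711381674202016 50.98965210641288
wedge y range in tool [-46.94920143  44.13977602] x [-11.98134244  13.96271195]
```

Request:
send_rows:
  steps:
    - {"dx": 0, "dy": 0, "dz": 0.8, "yaw": 0, "gripper": 1}
    - {"dx": 0, "dy": 0, "dz": 1.6, "yaw": 0, "gripper": 0.55}
    - {"dx": 0, "dy": 0, "dz": 1.6, "yaw": 0, "gripper": 0.55}
    - {"dx": 0, "dy": 0, "dz": 1.6, "yaw": 0, "gripper": 0.55}
    - {"dx": 0, "dy": 0, "dz": 1.6, "yaw": 0, "gripper": 0.55}
  force: 50

```text
clock: 6.12
tcp_pos: [0.5646, 0.2656, -0.0104]
orientation: [-3.082, 0.608, -0.0]
contact_force: [0.3, 0.2, -0.1]
grip_width: 0.0594
gripper_force: 53.9
```

Run:
```python
from h import *
p,R=pose(); f=snap("wrist","w6"); P=wcloud(f); T=(P-p)@R*1000
w=topmask(f,P,(.567,.266),.05,.036,.05); t=T[w]; print("wedge y",np.percentile(t[:,1],[1,99]),"x",np.percentile(t[:,0],[1,99]))
```

```text
t 6.12 tcp [ 0.5646  0.2656 -0.0104] psi -22.31 tilt [0. 0.] j7 -2.71 w 0.0594 gf 53.9 F [ 0.3  0.2 -0.1]
wedge y [-37.24128522  35.44927938] x [-11.92063919  13.91101233]
```

Gripped: width 59.4 mm and 54 N, with the body x offset near 0. Now lift and go to a viewing pose in front of the block in the jig.

Request:
send_rows:
  steps:
    - {"dx": 0, "dy": 0, "dz": -3, "yaw": 0, "gripper": 0.55}
    - {"dx": 0, "dy": 0, "dz": -8, "yaw": 0, "gripper": 0.55}
    - {"dx": 0, "dy": 0, "dz": -14, "yaw": 0, "gripper": 0.55}
    - {"dx": 1, "dy": 4.5, "dz": -14, "yaw": -7, "gripper": 0.55}
    - {"dx": 2, "dy": 9, "dz": -14, "yaw": -14, "gripper": 0.55}

```text
clock: 6.8
tcp_pos: [0.5492, 0.1742, 0.1307]
orientation: [-3.133, 0.219, -0.004]
contact_force: [-0.1, -1.4, -1.0]
grip_width: 0.0591
gripper_force: 54.1
```

Run:
```python
from h import *
p,R=pose(); go(R,p,(.53,.062,.13))
```

```text
t 6.8 tcp [0.5492 0.1742 0.1307] psi -8.0 tilt [0.002 0.   ] j7 -2.3 w 0.0591 gf 54.1 F [-0.1 -1.4 -1. ]
d[cm] [-0.34 11.38  0.06]
```

Request:
send_rows:
  steps:
    - {"dx": 0, "dy": 5, "dz": 0, "yaw": -6, "gripper": 0.55}
    - {"dx": -0.3, "dy": 10, "dz": 0, "yaw": -12.5, "gripper": 0.55}
    - {"dx": -0.3, "dy": 11.4, "dz": 0, "yaw": -12.5, "gripper": 0.55}
    - {"dx": -0.3, "dy": 11.4, "dz": 0, "yaw": -12.5, "gripper": 0.55}

```text
clock: 7.3
tcp_pos: [0.5297, 0.0616, 0.1297]
orientation: [3.14, 0.111, 0.001]
contact_force: [0.3, 0.4, -0.7]
grip_width: 0.0593
gripper_force: 54.1
```

Run:
```python
from h import *
p,R=pose(); f=snap("wrist","w7"); P=wcloud(f); T=(P-p)@R*1000
```

```text
t 7.3 tcp [0.5297 0.0616 0.1297] psi 4.03 tilt [ 0. -0.] j7 -1.91 w 0.0593 gf 54.1 F [ 0.3  0.4 -0.7]
```

View pics/w7.png

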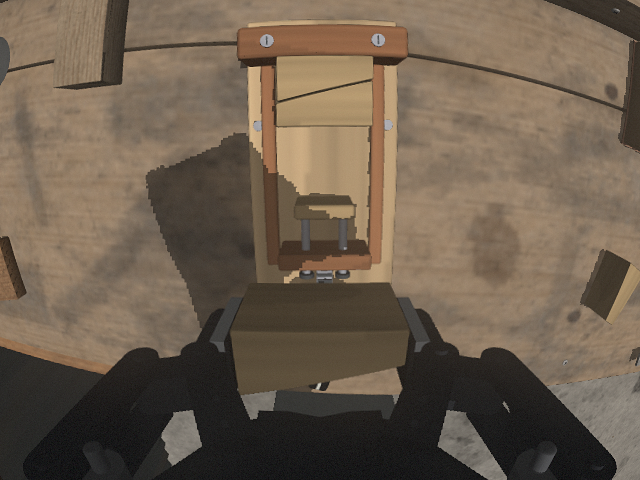

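The view shows the fence at (320,42), wedges 1 and 2 at (325,90) with wedge 2's straight edge at row 124, rails at columns 270 and 377, the pad at (325,207) and the held wedge at (320,335) with its straight face forward. Next I'll fit the jig frame.

```bash
cat >> h.py <<'E'
def line(w):
    l=cv2.fitLine(w.astype(np.float32),cv2.DIST_HUBER,0,.01,.01).ravel(); l[:2]*=np.sign(l[0]) ; return l
def edge(f,m,z,ang,side,c,lo,hi):
    """fit edge of mask: contour rectified on plane z, in frame (c,ang): side 'x+','x-','y+','y-'; keep lo..hi along other axis"""
    cs,_=cv2.findContours(m.astype(np.uint8),cv2.RETR_EXTERNAL,cv2.CHAIN_APPROX_NONE)
    w=np.vstack([wplane(f,k[:,0],z) for k in cs if len(k)>25])*1000-c
    a=np.radians(ang); w=w@np.array([[np.cos(a),-np.sin(a)],[np.sin(a),np.cos(a)]])
    i=0 if side[0]=="x" else 1; s=1 if side[1]=="+" else -1
    w=w[(w[:,1-i]>lo)&(w[:,1-i]<hi)]
    b=np.round(w[:,1-i]/3); e=np.array([[k*3,(s*w[b==k,i]).max()*s] for k in np.unique(b)])
    med=np.median(e[:,1]); e=e[np.abs(e[:,1]-med)<4]; pf=np.polyfit(e[:,0],e[:,1],1)
    return np.polyval(pf,(lo+hi)/2), np.degrees(np.arctan(pf[0])), len(e)
E
python3 - <<'E'
from h import *
f=dict(np.load("w7.npz")); P=wcloud(f); Z=P[...,2]
c=np.array([609.5,66.1]); A=4.6
a=np.radians(A); J=(P[...,:2]*1000-c)@np.array([[np.cos(a),-np.sin(a)],[np.sin(a),np.cos(a)]]); np.save("J.npy",J)
hsv=cv2.cvtColor(f["color"],cv2.COLOR_RGB2HSV)
inj=(np.abs(J[...,1])<70)&(J[...,0]>-100)&(J[...,0]<75)
base=inj&(Z>.008)
print("base y+",edge(f,base,.012,A,"y+",c,-60,20),"y-",edge(f,base,.012,A,"y-",c,-60,20))
rail=inj&(Z>.0155)
print("rail outer y+",edge(f,rail,.018,A,"y+",c,-50,-10),"y-",edge(f,rail,.018,A,"y-",c,-50,-10))
s=hsv[...,1]; print("sat/hue fence",np.median(hsv[inj&(Z>.044)&(J[...,0]>48)],0),"wedge",np.median(hsv[inj&(Z>.049)&(J[...,0]<35)&(J[...,0]>5)],0))
blk=inj&(Z>.047)&(J[...,0]>-8)&(J[...,0]<60)
w2=blk&(np.abs(J[...,1])<40)
print("block x-",edge(f,w2,.052,A,"x-",c,-24,24))
for z0 in(.050,):
    n=inj&(Z>z0)&(np.abs(J[...,1])<40)&(J[...,0]<41)&(J[...,0]>-5); print("block rect",cv2.minAreaRect(J[n].astype(np.float32)),np.median(Z[n]))
fm=inj&(Z>.042)&(J[...,0]>38)&(hsv[...,1]>150);print("fence px",fm.sum(),np.median(hsv[inj&(Z>.044)&(J[...,0]>50)],0))
print("fence x-",edge(f,fm,.048,A,"x-",c,-45,-35),edge(f,fm,.048,A,"x-",c,35,45),"x+",edge(f,fm,.048,A,"x+",c,-40,40),"ends",edge(f,fm,.048,A,"y+",c,46,54),edge(f,fm,.048,A,"y-",c,46,54))
pad=inj&(Z>.043)&(Z<.053)&(J[...,0]<-40)&(J[...,0]>-66)&(np.abs(J[...,1])<25)
print("pad x+",edge(f,pad,.048,A,"x+",c,-16,16),"y",edge(f,pad,.048,A,"y+",c,-62,-55),edge(f,pad,.048,A,"y-",c,-62,-55),np.median(Z[pad]))
E
```

```text
base y+ (np.float64(53.90620961789835), np.float64(-0.016484533767627395), 28) y- (np.float64(-55.064225818908575), np.float64(-0.008295423777409692), 27)
rail outer y+ (np.float64(43.06648912602762), np.float64(0.6371616903232203), 14) y- (np.float64(-44.11547088451853), np.float64(-0.748398636592566), 14)
sat/hue fence [ 12. 129. 144.] wedge [ 18.  97. 175.]
block x- (np.float64(-1.4097895308150208), np.float64(-0.3173350543401189), 17)
block rect ((19.660629272460938, -1.687448501586914), (60.47259521484375, 42.80574417114258), 89.7841796875) 0.05270277695202086
fence px 0 [ 12. 129. 143.]Traceback (most recent call last):
  File "<stdin>", line 18, in <module>
  File "h.py", line 79, in edge
    w=np.vstack([wplane(f,k[:,0],z) for k in cs if len(k)>25])*1000-c
      ~~~~~~~~~^^^^^^^^^^^^^^^^^^^^^^^^^^^^^^^^^^^^^^^^^^^^^^^
    return _nx.concatenate(arrs, 0, dtype=dtype, casting=casting)
           ~~~~~~~~~~~~~~~^^^^^^^^^^^^^^^^^^^^^^^^^^^^^^^^^^^^^^^
ValueError: need at least one array to concatenate
```

Run:
```python
from h import *
f=dict(np.load("w7.npz")); P=wcloud(f); Z=P[...,2]; J=np.load("J.npy")
c=np.array([609.5,66.1]); A=4.6
hsv=cv2.cvtColor(f["color"],cv2.COLOR_RGB2HSV)
inj=(np.abs(J[...,1])<70)&(J[...,0]>-100)&(J[...,0]<75)
fm=inj&(Z>.042)&(J[...,0]>38)&(hsv[...,0]<15)
print(fm.sum())
for k in(("x-",-26,26),("x+",-40,40),("y+",48,54),("y-",48,54)): print("fence",k,edge(f,fm,.048,A,k[0],c,*k[1:]))
pad=inj&(Z>.043)&(Z<.053)&(J[...,0]<-40)&(J[...,0]>-66)&(np.abs(J[...,1])<25)
for k in(("x+",-16,16),("y+",-60,-53),("y-",-60,-53)): print("pad",k,edge(f,pad,.048,A,k[0],c,*k[1:]))
jaw=inj&(Z>.043)&(Z<.053)&(J[...,0]<-70)&(J[...,0]>-98)&(np.abs(J[...,1])<40)
for k in(("x+",-28,28),): print("jaw",k,edge(f,jaw,.049,A,k[0],c,*k[1:]))
# held wedge in tool frame
p,R=pose(); T=(P-p)@R*1000
h=(np.abs(T[...,1])<34)&(np.abs(T[...,0])<18)&(T[...,2]>-36)&(T[...,2]<16)
front=h&(T[...,0]>11)&(T[...,2]>-26); 
t=T[front]; print("held front face x",np.median(t[:,0]),"slope(deg) x vs y",np.degrees(np.polyfit(t[:,1],t[:,0],1)[0]),"tilt x vs z",np.degrees(np.polyfit(t[:,2],t[:,0],1)[0]),"y",np.percentile(t[:,1],[1,99]),"z",np.percentile(t[:,2],[1,99]))
```

```text
5038
fence ('x-', -26, 26) (np.float64(45.00634370682311), np.float64(-0.332706856168599), 19)
fence ('x+', -40, 40) (np.float64(65.10799487425695), np.float64(0.07241977267668707), 27)
fence ('y+', 48, 54) (np.float64(53.539999428787425), np.float64(-0.12259653187733084), 3)
fence ('y-', 48, 54) (np.float64(-54.75948558879506), np.float64(-0.8701184556768287), 3)
pad ('x+', -16, 16) (np.float64(-52.03299389134952), np.float64(-0.40146827659906936), 11)
pad ('y+', -60, -53) (np.float64(19.052897069904862), np.float64(-1.1037809925483653), 3)
pad ('y-', -60, -53) (np.float64(-20.379320626690102), np.float64(0.4453848895626265), 3)
jaw ('x+', -28, 28) (np.float64(-84.94348089482428), np.float64(0.09835252845506232), 19)
t 7.35 tcp [0.5299 0.0633 0.1298] psi 4.17 tilt [0.001 0.001] j7 -1.91 w 0.0595 gf 54.1 F [ 0.2  0.7 -0.2]
held front face x 13.389100914481265 slope(deg) x vs y 0.04022686446342458 tilt x vs z 0.48408331527195747 y [-28.7775464   30.13863242] z [-25.90339011 -13.12195303]
```

The jig frame fits: yaw 4.6°, fence face at +45.0 in my frame (so the origin shifts by 0.7, -0.6 mm), block face at about -2 mm and pad at about -52.6 mm. Knob angle is about 0.34. Now to a pose above place 3.

Request:
send_rows:
  steps:
    - {"dx": 3, "dy": 0.1, "dz": 0, "yaw": -0.4, "gripper": 0.55}
    - {"dx": 6.3, "dy": 0.3, "dz": 2, "yaw": -0.4, "gripper": 0.55}
    - {"dx": 6.3, "dy": 0.3, "dz": 7, "yaw": -0.4, "gripper": 0.55}
    - {"dx": 6.3, "dy": 0.3, "dz": 7, "yaw": -0.4, "gripper": 0.55}
    - {"dx": 6.3, "dy": 0.3, "dz": 7, "yaw": -0.4, "gripper": 0.55}

```text
clock: 7.98
tcp_pos: [0.593, 0.0658, 0.0607]
orientation: [-3.138, -0.129, -0.001]
contact_force: [-0.1, -0.3, 0.1]
grip_width: 0.0595
gripper_force: 54.2
```

Run:
```python
from h import *
p,R=pose(); go(R,p,(.5927,.0649,.0020))
f=snap("wrist","w8"); P=wcloud(f); T=(P-p)@R*1000
b=(P[...,2]>.0495)&(P[...,2]<.0555)&(np.abs(T[...,1])<29)&(T[...,0]>12)&(T[...,0]<70); v,u=np.where(b)
t=T[b]; print("block top near edge x", [np.percentile(t[np.abs(t[:,1]-y)<4][:,0],2).round(1) for y in(-20,-10,0,10,20)],"y",np.percentile(T[(P[...,2]>.0495)&(P[...,2]<.0555)&(T[...,0]>25)&(T[...,0]<50)&(abs(T[...,1])<45)][:,1],[1,99]))
```

```text
t 7.97 tcp [0.593  0.0658 0.0607] psi 4.7 tilt [0.001 0.001] j7 -1.93 w 0.0595 gf 54.2 F [-0.1 -0.3  0.1]
d[cm] [-0.05  0.09  5.87]
block top near edge x [np.float64(15.8), np.float64(16.0), np.float64(15.9), np.float64(15.8), np.float64(15.6)] y [-26.67132226  31.69082408]
```

Request:
send_rows:
  steps:
    - {"dx": 0, "dy": 0.1, "dz": 2, "yaw": 0, "gripper": 0.55}
    - {"dx": 0, "dy": 0.1, "dz": 4.5, "yaw": 0, "gripper": 0.55}
    - {"dx": 0, "dy": 0.1, "dz": 5.8, "yaw": 0, "gripper": 0.55}
    - {"dx": 0, "dy": 0.1, "dz": 5.9, "yaw": 0, "gripper": 0.55}
    - {"dx": 0, "dy": 0.1, "dz": 5.9, "yaw": 0, "gripper": 0.55}

```text
clock: 8.65
tcp_pos: [0.5926, 0.0629, 0.0005]
orientation: [3.139, 0.126, -0.0]
contact_force: [-0.8, 0.2, 3.0]
grip_width: 0.0592
gripper_force: 66.2
```

Run:
```python
from h import *
p,R=pose(); go(R,p,(.5927,.0649,.0020))
```

```text
t 8.65 tcp [5.926e-01 6.290e-02 5.000e-04] psi 4.59 tilt [-0. -0.] j7 -1.96 w 0.0592 gf 66.2 F [-0.8  0.2  3. ]
d[cm] [ 0.02 -0.2  -0.15]
```

Wedge A is touching the base with 3 N. I'll slide it 3 mm towards the block, then let go.

Request:
send_rows:
  steps:
    - {"dx": 0.1, "dy": -0.15, "dz": -0.1, "yaw": 0, "gripper": 0.55}
    - {"dx": 0.2, "dy": -0.15, "dz": -0.1, "yaw": 0, "gripper": 0.55}
    - {"dx": 0.3, "dy": -0.15, "dz": -0.1, "yaw": 0, "gripper": 0.55}
    - {"dx": 0.3, "dy": -0.15, "dz": -0.1, "yaw": 0, "gripper": 0.55}

```text
clock: 9.15
tcp_pos: [0.5952, 0.0647, 0.0013]
orientation: [3.139, 0.126, -0.001]
contact_force: [-1.2, 0.5, -0.5]
grip_width: 0.0598
gripper_force: 64.2
```

Request:
send_rows:
  steps:
    - {"dx": 0, "dy": 0, "dz": 0, "yaw": 0, "gripper": 0.85}
    - {"dx": 0, "dy": 0, "dz": 0, "yaw": 0, "gripper": 0.85}
    - {"dx": 0, "dy": 0, "dz": 0, "yaw": 0, "gripper": 0.85}
    - {"dx": 0, "dy": 0, "dz": -3, "yaw": 0, "gripper": 0.85}
    - {"dx": 0, "dy": 0, "dz": -8, "yaw": 0, "gripper": 1}

```text
clock: 9.78
tcp_pos: [0.5941, 0.0644, 0.0808]
orientation: [3.139, 0.126, -0.006]
contact_force: [0.8, -1.4, 0.8]
grip_width: 0.085
gripper_force: 0.0
```

Run:
```python
from h import *
p,R=pose()
f=snap("wrist","w9"); P=wcloud(f); Z=P[...,2]
c=np.array([609.5,66.1]); A=4.6; a=np.radians(A)
J=(P[...,:2]*1000-c)@np.array([[np.cos(a),-np.sin(a)],[np.sin(a),np.cos(a)]])-[.7,-.6]
b=(Z>.0495)&(Z<.0555)&(np.abs(J[...,1])<36)&(J[...,0]>-45)&(J[...,0]<43)
for y in range(-30,35,6):
    s=J[b&(np.abs(J[...,1]-y)<1.5)][:,0]; print(y,len(s),np.percentile(s,[1,99]).round(1) if len(s) else 0)
for x in(-25,-20,-12,-6,6,15,30):
    s=J[b&(np.abs(J[...,0]-x)<1.5)][:,1]; print("x",x,len(s),np.percentile(s,[1,99]).round(1) if len(s) else 0)
```

```text
t 9.78 tcp [0.5941 0.0644 0.0808] psi 4.6 tilt [-0.004 -0.   ] j7 -1.92 w 0.085 gf 0.0 F [ 0.8 -1.4  0.8]
-30 339 [ 0.5 42.5]
-24 642 [-15.8  42.4]
-18 655 [-16.9  42.4]
-12 676 [-18.2  42.4]
-6 705 [-19.3  42.3]
0 642 [-21.   42.3]
6 725 [-22.6  42.3]
12 730 [-23.7  42.4]
18 740 [-25.4  42.5]
24 744 [-26.9  42.5]
30 329 [-28.8  36.3]
x -25 180 [ 7.5 31.3]
x -20 358 [-11.6  31.5]
x -12 578 [-27.2  31.3]
x -6 582 [-27.1  31.5]
x 6 631 [-30.1  28.2]
x 15 664 [-29.6  28.3]
x 30 694 [-30.4  27.8]
```

Wedge 3 sits well: its sloping face runs through -21…-29 mm, flat on the base, with y about +2. Next is wedge B.

Request:
send_rows:
  steps:
    - {"dx": 0, "dy": 1, "dz": -3, "yaw": -6, "gripper": 1}
    - {"dx": -1, "dy": 5, "dz": -5, "yaw": -14, "gripper": 1}
    - {"dx": -3, "dy": 10, "dz": -5, "yaw": -22, "gripper": 1}
    - {"dx": -5, "dy": 15, "dz": -5, "yaw": -31, "gripper": 1}
    - {"dx": -7, "dy": 20, "dz": -5, "yaw": -40, "gripper": 1}

```text
clock: 10.45
tcp_pos: [0.5414, -0.1419, 0.1317]
orientation: [2.903, 1.199, 0.001]
contact_force: [-1.2, -0.7, -0.4]
grip_width: 0.0855
gripper_force: 0.0
```

Run:
```python
from h import *
p,R=pose(); go(R,p,(.50,-.24,.13))
f=snap("wrist","w10"); P=wcloud(f)
m=topmask(f,P,(.498,-.235),.05); print(m.sum()); wedge(f,m,.0405); print(P[m].mean(0))
```

```text
t 10.45 tcp [ 0.5414 -0.1419  0.1317] psi 44.9 tilt [ 0.001 -0.   ] j7 -0.88 w 0.0855 gf 0.0 F [-1.2 -0.7 -0.4]
d[cm] [-9.85  4.03  0.17]
1907
corners [[531.2000122070312, -227.5], [471.3999938964844, -217.0], [462.6000061035156, -233.1999969482422], [517.7000122070312, -256.29998779296875]] sides [60.6 18.5 59.7 31.8]
perp err -0.262 -0.041 straight on +x: True heading -22.72 origin [ 495.7 -231.4]
[ 0.49865517 -0.23438328  0.04019968]
```

Request:
send_rows:
  steps:
    - {"dx": -4, "dy": 1.3, "dz": 0, "yaw": -8, "gripper": 1}
    - {"dx": -8, "dy": 2.6, "dz": 1, "yaw": -16, "gripper": 1}
    - {"dx": -10.6, "dy": 3.5, "dz": 3, "yaw": -22.4, "gripper": 1}
    - {"dx": -10.6, "dy": 3.5, "dz": 3, "yaw": -22.4, "gripper": 1}
    - {"dx": -10.6, "dy": 3.5, "dz": 3, "yaw": -22.4, "gripper": 1}

```text
clock: 11.12
tcp_pos: [0.4918, -0.2386, 0.1019]
orientation: [2.62, 1.733, 0.002]
contact_force: [0.2, 0.4, 1.7]
grip_width: 0.0855
gripper_force: 0.0
```

Run:
```python
from h import *
p,R=pose()
f=snap("wrist","w11"); P=wcloud(f)
m=topmask(f,P,(.498,-.235),.05); print(m.sum()); o,b=wedge(f,m,.0405); print(P[m].mean(0))
br=np.radians(b); t=o+.011*np.array([np.sin(br),-np.cos(br)]); print(t); go(R,p,(*t,-.011))
```

```text
t 11.12 tcp [ 0.4918 -0.2386  0.1019] psi 66.95 tilt [0.001 0.   ] j7 -0.36 w 0.0855 gf 0.0 F [0.2 0.4 1.7]
3500
corners [[529.7999877929688, -229.5], [469.5, -218.6999969482422], [463.5, -233.6999969482422], [518.0, -257.0]] sides [61.3 16.1 59.2 29.9]
perp err -0.227 -0.002 straight on +x: True heading -23.17 origin [ 496.5 -232. ]
[ 0.49823822 -0.23546686  0.04045418]
[ 0.4921471  -0.24212956]
d[cm] [-0.32  0.16 11.29]
```

Request:
send_rows:
  steps:
    - {"dx": -0.3, "dy": 0.15, "dz": 3, "yaw": 0.1, "gripper": 1}
    - {"dx": -0.3, "dy": 0.15, "dz": 7, "yaw": 0.1, "gripper": 1}
    - {"dx": -0.3, "dy": 0.15, "dz": 9.5, "yaw": 0.1, "gripper": 1}
    - {"dx": -0.3, "dy": 0.15, "dz": 11.2, "yaw": 0.1, "gripper": 1}
    - {"dx": -0.3, "dy": 0.15, "dz": 11.2, "yaw": 0.1, "gripper": 1}

```text
clock: 11.8
tcp_pos: [0.4913, -0.2419, -0.0109]
orientation: [-2.619, -1.732, 0.001]
contact_force: [-0.7, 0.1, -0.3]
grip_width: 0.0857
gripper_force: 0.0
```

Request:
send_rows:
  steps:
    - {"dx": 0, "dy": 0, "dz": 0, "yaw": 0, "gripper": 0.55}
    - {"dx": 0, "dy": 0, "dz": 0, "yaw": 0, "gripper": 0.55}
    - {"dx": 0, "dy": 0, "dz": 0, "yaw": 0, "gripper": 0.55}
    - {"dx": 0, "dy": 0, "dz": 0, "yaw": 0, "gripper": 0.55}
  force: 60

```text
clock: 12.3
tcp_pos: [0.4923, -0.2433, -0.009]
orientation: [2.62, 1.73, 0.002]
contact_force: [-0.1, -0.4, 6.6]
grip_width: 0.0593
gripper_force: 64.7
```

Run:
```python
from h import *
p,R=pose()
```

```text
t 12.3 tcp [ 0.4923 -0.2433 -0.009 ] psi 66.88 tilt [ 0.002 -0.001] j7 -0.47 w 0.0593 gf 64.7 F [-0.1 -0.4  6.6]
```

Request:
send_rows:
  steps:
    - {"dx": 0, "dy": 0, "dz": -3, "yaw": 0, "gripper": 0.55}
    - {"dx": 0, "dy": 0, "dz": -8, "yaw": 0, "gripper": 0.55}
    - {"dx": 3, "dy": -1, "dz": -14, "yaw": 8, "gripper": 0.55}
    - {"dx": 8, "dy": -2, "dz": -14, "yaw": 17, "gripper": 0.55}
    - {"dx": 13, "dy": -4, "dz": -14, "yaw": 26, "gripper": 0.55}

```text
clock: 12.92
tcp_pos: [0.5068, -0.1068, 0.1315]
orientation: [2.945, 1.087, 0.006]
contact_force: [1.5, 0.7, -1.0]
grip_width: 0.0593
gripper_force: 64.6
```

Run:
```python
from h import *
p,R=pose(); go(R,p,(.53,.062,.13))
```

```text
t 12.93 tcp [ 0.5068 -0.1068  0.1315] psi 40.5 tilt [ 0.004 -0.001] j7 -1.0 w 0.0593 gf 64.6 F [ 1.5  0.7 -1. ]
d[cm] [ 12.72 -11.33   0.15]
```

Request:
send_rows:
  steps:
    - {"dx": 3.2, "dy": -2.8, "dz": 0, "yaw": 9, "gripper": 0.55}
    - {"dx": 6.4, "dy": -5.6, "dz": 0, "yaw": 18, "gripper": 0.55}
    - {"dx": 9.6, "dy": -8.5, "dz": 0, "yaw": 27, "gripper": 0.55}
    - {"dx": 12.7, "dy": -11.3, "dz": 0, "yaw": 36, "gripper": 0.55}
    - {"dx": 12.7, "dy": -11.3, "dz": 0, "yaw": 36, "gripper": 0.55}

```text
clock: 13.55
tcp_pos: [0.5276, 0.0656, 0.1304]
orientation: [-3.136, -0.143, -0.003]
contact_force: [0.7, -1.4, -0.1]
grip_width: 0.059
gripper_force: 64.7
```

Run:
```python
from h import *
p,R=pose()
f=snap("wrist","w12"); P=wcloud(f); T=(P-p)@R*1000; Z=P[...,2]
# held: front is the sloping face: fit on top/bottom edges
h=(np.abs(T[...,1])<26)&(T[...,0]>-20)&(T[...,0]<30)&(T[...,2]>-36)&(T[...,2]<12)
for z0 in(-25,-15,-5):
    s=T[h&(np.abs(T[...,2]-z0)<4)]; 
    if len(s)>20: pf=np.polyfit(s[:,1],s[:,0],1); print("held slope face z",z0,len(s),np.degrees(np.arctan(pf[0])).round(2),pf[1].round(2))
h=(np.abs(T[...,1])<36)&(T[...,0]>-5)&(T[...,0]<30)&(T[...,2]>-28)&(T[...,2]<12);print("y",np.percentile(T[h][:,1],[1,99]))
c=np.array([609.5,66.1]); A=4.6; a=np.radians(A)
J=(P[...,:2]*1000-c)@np.array([[np.cos(a),-np.sin(a)],[np.sin(a),np.cos(a)]])-[.7,-.6]
b=(Z>.0495)&(Z<.0555)&(np.abs(J[...,1])<28)&(J[...,0]>-45)&(J[...,0]<0)
ys=np.arange(-24,28,4); e=[np.percentile(J[b&(np.abs(J[...,1]-y)<1.5)][:,0],2) for y in ys]; pf=np.polyfit(ys,e,1); print("w3 slope face jig: angle",np.degrees(np.arctan(pf[0])),"x at y=0",pf[1])
for x in(-20,-12,-6,15,30):
    s=J[(Z>.0495)&(Z<.0555)&(np.abs(J[...,1])<36)&(np.abs(J[...,0]-x)<1.5)][:,1]; print("x",x,np.percentile(s,[1,99]).round(1))
pad=(Z>.043)&(Z<.053)&(J[...,0]<-40)&(J[...,0]>-66)&(np.abs(J[...,1])<18); print("pad front",[np.percentile(J[pad&(np.abs(J[...,1]-y)<4)][:,0],98).round(1) for y in(-12,0,12)])
```

```text
t 13.55 tcp [0.5276 0.0656 0.1304] psi 5.21 tilt [0.002 0.002] j7 -1.91 w 0.059 gf 64.7 F [ 0.7 -1.4 -0.1]
held slope face z -25 1116 13.23 18.62
held slope face z -15 897 13.05 18.63
y [-34.24989638  28.24626441]
w3 slope face jig: angle -12.679006285409711 x at y=0 -21.721008722648403
x -20 [-12.3  31.5]
x -12 [-27.4  31.3]
x -6 [-27.3  31.1]
x 15 [-29.9  28.1]
x 30 [-30.2  28. ]
pad front [np.float64(-53.5), np.float64(-53.5), np.float64(-53.5)]
```

View pics/w12.png

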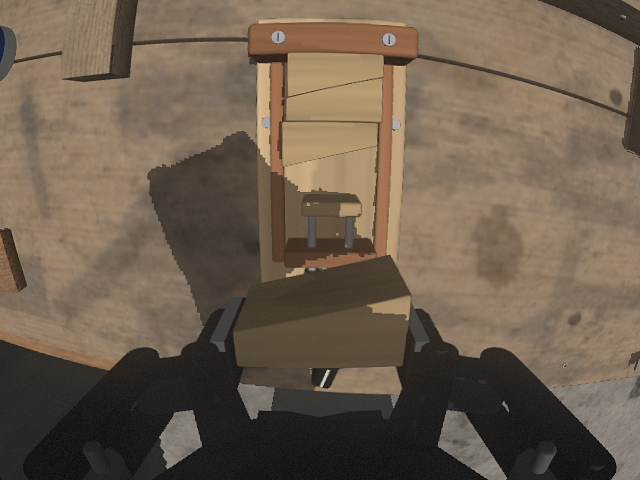

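The view shows wedge 3 in place at (330,142) and wedge 4 held with its head on the right, the slope matching that of wedge 3. The pad is free at (332,207). Now above place 4.

Request:
send_rows:
  steps:
    - {"dx": 2, "dy": 0.4, "dz": 2, "yaw": 0.4, "gripper": 0.55}
    - {"dx": 3.9, "dy": 0.6, "dz": 5, "yaw": 0.4, "gripper": 0.55}
    - {"dx": 3.9, "dy": 0.6, "dz": 7, "yaw": 0.4, "gripper": 0.55}
    - {"dx": 3.9, "dy": 0.6, "dz": 7, "yaw": 0.4, "gripper": 0.55}
    - {"dx": 3.9, "dy": 0.6, "dz": 7, "yaw": 0.4, "gripper": 0.55}

```text
clock: 14.22
tcp_pos: [0.5665, 0.0581, 0.0603]
orientation: [3.139, 0.123, 0.001]
contact_force: [0.3, -0.0, -0.4]
grip_width: 0.0591
gripper_force: 64.7
```

Run:
```python
from h import *
p,R=pose(); go(R,p,(.5671,.0621,.002))
f=snap("wrist","w13"); q,R=pose(); 
# camera pose -> tcp via fixed mount (tool frame) 
Rc=np.array([[-.002,1,0],[-.954,-.002,-.3],[-.3,-.001,.954]])
o=-f["R"].T@f["t"]; Rt=f["R"].T@Rc; print("tcp from camera",(o-Rt@[.07657,-.00064,-.15625]).round(4),"psi",np.degrees(np.arctan2(Rt[1,0],Rt[0,0])).round(2))
P=wcloud(f); T=(P-p)@R*1000; Z=P[...,2]
b=(Z>.0495)&(Z<.0555)&(np.abs(T[...,1])<36)&(T[...,0]>10)
ys=np.arange(-20,25,5); e=[np.percentile(T[b&(np.abs(T[...,1]-y)<1.5)][:,0],2) for y in ys]; pf=np.polyfit(ys,e,1); print("w3 slope in tool",np.degrees(np.arctan(pf[0])),pf[1])
h=(np.abs(T[...,1])<26)&(T[...,0]>0)&(T[...,0]<30)&(T[...,2]>-28)&(T[...,2]<8)&(Z>.058)
pf=np.polyfit(T[h][:,1],T[h][:,0],1);print("held",np.degrees(np.arctan(pf[0])),pf[1],h.sum())
```

```text
t 14.22 tcp [0.5665 0.0581 0.0603] psi 4.5 tilt [ 0.001 -0.   ] j7 -1.95 w 0.0591 gf 64.7 F [ 0.3 -0.  -0.4]
d[cm] [ 0.08 -0.4   5.83]
t 14.28 tcp [0.5669 0.0582 0.0606] psi 4.51 tilt [0.001 0.   ] j7 -1.95 w 0.0591 gf 64.7 F [ 0.6 -0.3 -1. ]
tcp from camera [0.5668 0.058  0.0601] psi 4.52
w3 slope in tool 13.174040583899398 24.642053985383132
held 13.140346274116515 18.582275016341917 2225
```

Request:
send_rows:
  steps:
    - {"dx": 0.2, "dy": -0.4, "dz": 1, "yaw": 0, "gripper": 0.55}
    - {"dx": 0.2, "dy": -0.4, "dz": 3, "yaw": 0, "gripper": 0.55}
    - {"dx": 0.2, "dy": -0.4, "dz": 5, "yaw": 0, "gripper": 0.55}
    - {"dx": 0.2, "dy": -0.4, "dz": 5.8, "yaw": 0, "gripper": 0.55}
    - {"dx": 0.2, "dy": -0.4, "dz": 5.9, "yaw": 0, "gripper": 0.55}

```text
clock: 14.9
tcp_pos: [0.5676, 0.0625, 0.0004]
orientation: [3.139, 0.124, -0.003]
contact_force: [-5.9, -1.0, 15.5]
grip_width: 0.0591
gripper_force: 97.1
```

Run:
```python
from h import *
p,R=pose(); go(R,p,(.569,.0621,.002))
```

```text
t 14.9 tcp [5.676e-01 6.250e-02 4.000e-04] psi 4.53 tilt [-0.002 -0.001] j7 -2.0 w 0.0591 gf 97.1 F [-5.9 -1.  15.5]
d[cm] [ 0.14  0.05 -0.16]
```

Request:
send_rows:
  steps:
    - {"dx": 0, "dy": 0, "dz": -0.1, "yaw": 0, "gripper": 0.55}
    - {"dx": 0.1, "dy": 0, "dz": -0.15, "yaw": 0, "gripper": 0.55}
    - {"dx": 0.2, "dy": 0, "dz": -0.15, "yaw": 0, "gripper": 0.55}
    - {"dx": 0.2, "dy": 0, "dz": -0.15, "yaw": 0, "gripper": 0.55}

```text
clock: 15.4
tcp_pos: [0.5687, 0.0625, 0.0013]
orientation: [3.139, 0.124, -0.005]
contact_force: [-5.0, 0.8, 0.5]
grip_width: 0.059
gripper_force: 87.9
```

Request:
send_rows:
  steps:
    - {"dx": 0, "dy": 0, "dz": 0, "yaw": 0, "gripper": 0.85}
    - {"dx": 0, "dy": 0, "dz": 0, "yaw": 0, "gripper": 0.85}
    - {"dx": 0, "dy": 0, "dz": 0, "yaw": 0, "gripper": 0.85}
    - {"dx": 0, "dy": 0, "dz": -4, "yaw": 0, "gripper": 0.85}
    - {"dx": 0, "dy": 0, "dz": -10, "yaw": 0, "gripper": 1}

```text
clock: 16.02
tcp_pos: [0.5692, 0.0622, 0.1017]
orientation: [3.139, 0.123, -0.005]
contact_force: [2.1, -0.1, -0.2]
grip_width: 0.0854
gripper_force: 0.0
```

```bash
cat > chk.py <<'E'
from h import *
import sys
p,R=pose()
f=snap("wrist",sys.argv[1]); P=wcloud(f); Z=P[...,2]
c=np.array([609.5,66.1]); A=4.6; a=np.radians(A)
J=(P[...,:2]*1000-c)@np.array([[np.cos(a),-np.sin(a)],[np.sin(a),np.cos(a)]])-[.7,-.6]
b=(Z>.0485)&(Z<.0565)&(np.abs(J[...,1])<36)&(J[...,0]>-52)&(J[...,0]<43)
k=np.c_[J[b],Z[b]*1000]
for lo,hi in((-44,-34),(-12,-2),(2,10),(32,42)):
    s=k[(k[:,0]>lo)&(k[:,0]<hi)]; print("x",lo,hi,len(s),"z",np.median(s[:,2]).round(1),"y",np.percentile(s[:,1],[1,99]).round(1),"z slopes deg",np.degrees(np.linalg.lstsq(np.c_[s,np.ones(len(s))][:,[0,1,3]],s[:,2],rcond=None)[0][:2]).round(1))
pad=(Z>.043)&(Z<.057)&(J[...,0]<-30)&(J[...,0]>-70)
for y in(-24,-15,0,15,24): print("y",y,"min x of block top",np.percentile(k[np.abs(k[:,1]-y)<1.5][:,0],1).round(1),"profile",sorted(set(J[pad&(np.abs(J[...,1]-y)<1)][:,0].round(0).astype(int).tolist())))
q=P[np.hypot(*(np.moveaxis(P[...,:2],-1,0)-np.array([.460,.0541])[:,None,None]))<.03]; q=q[(q[:,2]>.083)&(q[:,2]<.095)]
if len(q)>20: print("knob",len(q),q.mean(0).round(4),cv2.minAreaRect((q[:,:2]*1000).astype(np.float32)))
E
python3 chk.py w14
```

```text
t 16.02 tcp [0.5692 0.0622 0.1017] psi 4.5 tilt [-0.003 -0.   ] j7 -1.93 w 0.0854 gf 0.0 F [ 2.1 -0.1 -0.2]
x -44 -34 1584 z 52.8 y [-28.3  30.2] z slopes deg [0.4 0. ]
x -12 -2 1825 z 52.7 y [-27.5  31. ] z slopes deg [ 0.2 -0. ]
x 2 10 1502 z 52.7 y [-30.1  28.7] z slopes deg [0.1 0. ]
x 32 42 1975 z 52.8 y [-30.5  28.1] z slopes deg [0.7 0.1]
y -24 min x of block top -43.0 profile [-44, -43, -42, -41, -40, -39, -38, -37, -36, -35, -34, -33, -32, -31, -30]
y -15 min x of block top -42.7 profile [-62, -61, -60, -59, -58, -57, -56, -55, -54, -53, -44, -43, -42, -41, -40, -39, -38, -37, -36, -35, -34, -33, -32, -31, -30]
y 0 min x of block top -42.8 profile [-63, -62, -61, -60, -59, -58, -57, -56, -55, -54, -53, -44, -43, -42, -41, -40, -39, -38, -37, -36, -35, -34, -33, -32, -31, -30]
y 15 min x of block top -43.0 profile [-63, -62, -61, -60, -59, -58, -57, -56, -55, -54, -53, -44, -43, -42, -41, -40, -39, -38, -37, -36, -35, -34, -33, -32, -31, -30]
y 24 min x of block top -43.3 profile [-45, -44, -43, -42, -41, -40, -39, -38, -37, -36, -35, -34, -33, -32, -31, -30]
knob 91 [0.4806 0.0524 0.0855] ((479.8427734375, 52.13156509399414), (5.1702423095703125, 12.666609764099121), 19.446882247924805)
```

All four wedges lie flat (z 52.7, slopes under 1°), head to tail, with the block end at about -43.5 and the pad free at -53. Next is the knob: grip at (0.4605, 0.0538) with the tool turned to ψ = 165° so that the last joint has room for the clockwise turn.

Request:
send_rows:
  steps:
    - {"dx": -2, "dy": 0, "dz": -3, "yaw": -10, "gripper": 1}
    - {"dx": -5, "dy": 0, "dz": -3, "yaw": -20, "gripper": 1}
    - {"dx": -8, "dy": 0, "dz": -3, "yaw": -30, "gripper": 1}
    - {"dx": -10.9, "dy": 0, "dz": -3, "yaw": -40, "gripper": 1}
    - {"dx": -10.9, "dy": 0, "dz": -3, "yaw": -50, "gripper": 1}

```text
clock: 16.7
tcp_pos: [0.4598, 0.0535, 0.132]
orientation: [2.788, 1.446, -0.002]
contact_force: [0.3, 0.1, -0.3]
grip_width: 0.0856
gripper_force: 0.0
```

Request:
send_rows:
  steps:
    - {"dx": 0, "dy": 0, "dz": 0, "yaw": -10, "gripper": 1}
    - {"dx": 0, "dy": 0, "dz": 0, "yaw": -20, "gripper": 1}
    - {"dx": 0, "dy": 0, "dz": 0, "yaw": -30, "gripper": 1}
    - {"dx": 0, "dy": 0, "dz": 0, "yaw": -40, "gripper": 1}
    - {"dx": 0, "dy": 0, "dz": 0, "yaw": -50, "gripper": 1}

```text
clock: 17.32
tcp_pos: [0.4621, 0.054, 0.1321]
orientation: [1.916, 2.489, 0.001]
contact_force: [0.5, -0.0, -0.9]
grip_width: 0.085
gripper_force: 0.0
```

Request:
send_rows:
  steps:
    - {"dx": 0, "dy": 0, "dz": 0, "yaw": -10, "gripper": 1}
    - {"dx": 0, "dy": 0, "dz": 0, "yaw": -20, "gripper": 1}
    - {"dx": 0, "dy": 0, "dz": 0, "yaw": -30, "gripper": 1}
    - {"dx": 0, "dy": 0, "dz": 0, "yaw": -40, "gripper": 1}
    - {"dx": 0, "dy": 0, "dz": 0, "yaw": -50, "gripper": 1}

```text
clock: 17.95
tcp_pos: [0.4621, 0.0539, 0.1321]
orientation: [0.685, 3.065, 0.0]
contact_force: [-0.8, 0.1, 1.5]
grip_width: 0.0851
gripper_force: 0.0
```

Run:
```python
from h import *
p,R=pose(); go(R,p,(.4605,.0538,.05))
f=snap("wrist","w15"); P=wcloud(f)
m=(np.hypot(P[...,0]-.4605,P[...,1]-.0538)<.03)&(P[...,2]>.084)&(P[...,2]<.096); print(m.sum(),np.median(P[m],0),P[m].mean(0)); print(cv2.minAreaRect((P[m][:,:2]*1000).astype(np.float32)))
```

```text
t 17.95 tcp [0.4621 0.0539 0.1321] psi 154.8 tilt [0.001 0.   ] j7 0.43 w 0.0851 gf 0.0 F [-0.8  0.1  1.5]
d[cm] [ 0.15 -0.08  8.21]
1663 [0.45798666 0.05407853 0.09040097] [0.45835388 0.05403408 0.09015224]
((459.608642578125, 53.34178924560547), (14.789346694946289, 41.570369720458984), 75.95697021484375)
```

Request:
send_rows:
  steps:
    - {"dx": 0.2, "dy": -0.1, "dz": 1, "yaw": -6, "gripper": 1}
    - {"dx": 0.2, "dy": -0.1, "dz": 3, "yaw": -11, "gripper": 1}
    - {"dx": 0.2, "dy": -0.1, "dz": 6, "yaw": -11, "gripper": 1}
    - {"dx": 0.2, "dy": -0.1, "dz": 8.2, "yaw": -11, "gripper": 1}
    - {"dx": 0.2, "dy": -0.1, "dz": 8.2, "yaw": -11, "gripper": 1}

```text
clock: 18.62
tcp_pos: [0.4586, 0.0538, 0.049]
orientation: [-0.399, -3.114, 0.001]
contact_force: [-0.3, 0.1, 0.9]
grip_width: 0.0855
gripper_force: 0.0
```

Request:
send_rows:
  steps:
    - {"dx": 0, "dy": 0, "dz": 0, "yaw": 0, "gripper": 0.05}
    - {"dx": 0, "dy": 0, "dz": 0, "yaw": 0, "gripper": 0.05}
    - {"dx": 0, "dy": 0, "dz": 0, "yaw": 0, "gripper": 0.05}
    - {"dx": 0, "dy": 0, "dz": 0, "yaw": 0, "gripper": 0.05}
    - {"dx": 0, "dy": 0, "dz": 0, "yaw": 0, "gripper": 0.05}
  force: 110

```text
clock: 19.25
tcp_pos: [0.4595, 0.053, 0.0507]
orientation: [0.397, 3.116, -0.004]
contact_force: [-2.8, -3.0, 11.0]
grip_width: 0.0122
gripper_force: 107.4
```

Request:
send_rows:
  steps:
    - {"dx": 0, "dy": 0, "dz": 0, "yaw": 0, "gripper": 0.05}
    - {"dx": 0, "dy": 0, "dz": 0, "yaw": 0, "gripper": 0.05}

```text
clock: 19.5
tcp_pos: [0.4595, 0.053, 0.0507]
orientation: [0.397, 3.116, -0.004]
contact_force: [-2.9, -3.9, 11.8]
grip_width: 0.0118
gripper_force: 107.3
```

Run:
```python
from h import *
p,R=pose(); go(R,p,(.460,.0536,.05))
f=snap("wrist","w16"); P=wcloud(f); T=(P-p)@R*1000
from bench import status; print(status.get_obs()["moment"])
m=(np.abs(T[...,0])<13)&(np.abs(T[...,1])<30)&(T[...,2]<-8)&(T[...,2]>-60); print("tips",np.percentile(T[m][:,2],[90,97,99,100]))
```

```text
t 19.5 tcp [0.4595 0.053  0.0507] psi 165.47 tilt [ 0.    -0.002] j7 0.44 w 0.0118 gf 107.3 F [-2.9 -3.9 11.8]
d[cm] [-0.03  0.07  0.07]
[-0.712444    0.65046351  0.16867303]
tips [-10.35315563  -9.4107816   -8.90695501  -8.02409657]
```

The bar is gripped at 107 N. The fingertips lightly touch the disc, so I'll raise the target a little, then turn. Expected touch is at 1.20 rad and the end at 2.77 rad, a turn of about 139.5° from here.

Request:
send_rows:
  steps:
    - {"dx": 0, "dy": 0.05, "dz": -0.15, "yaw": 6, "gripper": 0.05}
    - {"dx": 0, "dy": 0.05, "dz": -0.15, "yaw": 14, "gripper": 0.05}
    - {"dx": 0, "dy": 0.05, "dz": -0.15, "yaw": 22, "gripper": 0.05}
    - {"dx": 0, "dy": 0.05, "dz": -0.15, "yaw": 30, "gripper": 0.05}
    - {"dx": 0, "dy": 0.05, "dz": -0.15, "yaw": 30, "gripper": 0.05}
  force: 120

```text
clock: 20.18
tcp_pos: [0.4596, 0.0534, 0.0509]
orientation: [1.191, 2.907, -0.001]
contact_force: [5.2, -2.5, -14.1]
grip_width: 0.0118
gripper_force: 117.8
```

```bash
cat > k.py <<'E'
from h import *
from bench import status,imaging
import sys
p,R=pose(); print("moment",status.get_obs()["moment"])
c=np.array([609.5,66.1]); a=np.radians(4.6)
for n in("side","top"):
    g=imaging.grab_frame(n); C=cloud(g); Z=C[...,2]
    J=(C[...,:2]*1000-c)@np.array([[np.cos(a),-np.sin(a)],[np.sin(a),np.cos(a)]])-[.7,-.6]
    b=(np.abs(J[...,1])<12)&(Z>.042)&(Z<.058)&(J[...,0]>-105)&(J[...,0]<50)
    x=np.sort(J[b][:,0]); gaps=np.where(np.diff(x)>3)[0]; print(n,"top spans",x[0].round(1),[(x[i].round(1),x[i+1].round(1)) for i in gaps],x[-1].round(1))
E
python3 k.py
```

```text
t 20.18 tcp [0.4596 0.0534 0.0509] psi 135.45 tilt [-0.    -0.001] j7 -0.0 w 0.0118 gf 117.8 F [  5.2  -2.5 -14.1]
moment [-0.4347883  -1.11902212 -0.24418553]Traceback (most recent call last):
  File "k.py", line 10, in <module>
    x=np.sort(J[b][:,0]); gaps=np.where(np.diff(x)>3)[0]; print(n,"top spans",x[0].round(1),[(x[i].round(1),x[i+1].round(1)) for i in gaps],x[-1].round(1))
                                                                              ~^^^
IndexError: index 0 is out of bounds for axis 0 with size 0
```

Request:
send_rows:
  steps:
    - {"dx": 0, "dy": 0, "dz": 0.07, "yaw": 8, "gripper": 0.05}
    - {"dx": 0, "dy": 0, "dz": 0.07, "yaw": 16, "gripper": 0.05}
    - {"dx": 0, "dy": 0, "dz": 0.07, "yaw": 24, "gripper": 0.05}
    - {"dx": 0, "dy": 0, "dz": 0.07, "yaw": 32, "gripper": 0.05}
    - {"dx": 0, "dy": 0, "dz": 0.07, "yaw": 40, "gripper": 0.05}

```text
clock: 20.85
tcp_pos: [0.4601, 0.0535, 0.0509]
orientation: [2.113, 2.323, -0.0]
contact_force: [3.3, -4.1, -5.9]
grip_width: 0.0117
gripper_force: 119.1
```

Run:
```python
from h import *
from bench import status
p,R=pose(); print("moment",status.get_obs()["moment"])
f=snap("wrist","w17"); P=wcloud(f); Z=P[...,2]
c=np.array([609.5,66.1]); a=np.radians(4.6)
J=(P[...,:2]*1000-c)@np.array([[np.cos(a),-np.sin(a)],[np.sin(a),np.cos(a)]])-[.7,-.6]
b=(np.abs(J[...,1])<30)&(Z>.042)&(Z<.058)&(J[...,0]>-105)&(J[...,0]<50); print(b.sum())
for y in(-25,-12,0,12,25): print(y,sorted(set(J[b&(np.abs(J[...,1]-y)<2)][:,0].round(0).astype(int).tolist())))
T=(P-p)@R*1000; d=(T[...,2]>-45)&(T[...,2]<-8)&(np.hypot(T[...,0],T[...,1])<26); print(d.sum(),np.percentile(T[d],[1,99],axis=0) if d.any() else 0)
```

```text
t 20.85 tcp [0.4601 0.0535 0.0509] psi 95.41 tilt [ 0.001 -0.001] j7 -0.59 w 0.0117 gf 119.1 F [ 3.3 -4.1 -5.9]
moment [-0.78305938 -0.80595757  0.44744065]
15370
-25 [-88, -87, -86, -85, -84, -83, -82, -81, -80, -79, -78, -77, -76, -45, -44, -43, -42, -41, -40, -39, -38, -37, -36, -35, -34, -33, -32, -31, -30, -29, -28, -27, -26, -25, -24, -23, -22, -21, -20, -19, -18, -17, -16, -15, -14, -13, -12, -11, -10, -9, -8, -7, -6, -5, -4, -3, -2, -1, 0, 1, 2, 3, 4, 5, 6, 7, 8, 9, 10, 11, 12, 13, 14, 15, 16, 17, 18, 19, 20, 21, 22, 23, 24, 25, 26, 27, 28, 29, 30, 31, 32, 33, 34, 35, 36, 37, 38, 39, 40, 41, 42, 43, 48, 49, 50]
-12 [-100, -99, -98, -97, -88, -87, -86, -85, -84, -83, -82, -81, -80, -79, -78, -77, -76, -55, -54, -53, -52, -51, -50, -49, -48, -47, -46, -45, -44, -43, -42, -41, -40, -39, -38, -37, -36, -35, -34, -33, -32, -31, -30, -29, -28, -27, -26, -25, -24, -23, -22, -21, -20, -19, -18, -17, -16, -15, -14, -13, -12, -11, -10, -9, -8, -7, -6, -5, -4, -3, -2, -1, 0, 1, 2, 3, 4, 5, 6, 7, 8, 9, 10, 11, 12, 13, 14, 15, 16, 17, 18, 19, 20, 21, 22, 23, 24, 25, 26, 27, 28, 29, 30, 31
[... 939 characters left out ...]
5, 6, 7, 8, 9, 10, 11, 12, 13, 14, 15, 16, 17, 18, 19, 20, 21, 22, 23, 24, 25, 26, 27, 28, 29, 30, 31, 32, 33, 34, 35, 36, 37, 38, 39, 40, 41, 42, 43, 44, 48, 49]
25 [-88, -87, -86, -85, -84, -83, -82, -81, -80, -79, -78, -77, -76, -46, -45, -44, -43, -42, -41, -40, -39, -38, -37, -36, -35, -34, -33, -32, -31, -30, -29, -28, -27, -26, -25, -24, -23, -22, -21, -20, -19, -18, -17, -16, -15, -14, -13, -12, -11, -10, -9, -8, -7, -6, -5, -4, -3, -2, -1, 0, 1, 2, 3, 4, 5, 6, 7, 8, 9, 10, 11, 12, 13, 14, 15, 16, 17, 18, 19, 20, 21, 22, 23, 24, 25, 26, 27, 28, 29, 30, 31, 32, 33, 34, 35, 36, 37, 38, 39, 40, 41]
7607 [[-17.76724774 -19.38584165 -44.03019226]
 [ 21.0689665   19.23703861  -8.42691239]]
```

Touch has passed: the jaw front is at -76 and the pad front at -44.5, so the pad is pressed back about 2.5–3.5 mm. About 70° remain, and I'll measure again after that.

Request:
send_rows:
  steps:
    - {"dx": 0, "dy": 0, "dz": 0, "yaw": 7, "gripper": 0.05}
    - {"dx": 0, "dy": 0, "dz": 0, "yaw": 14, "gripper": 0.05}
    - {"dx": 0, "dy": 0, "dz": 0, "yaw": 21, "gripper": 0.05}
    - {"dx": 0, "dy": 0, "dz": 0, "yaw": 28, "gripper": 0.05}
    - {"dx": 0, "dy": 0, "dz": 0, "yaw": 35, "gripper": 0.05}

```text
clock: 21.52
tcp_pos: [0.4605, 0.0534, 0.0509]
orientation: [2.713, 1.581, 0.001]
contact_force: [3.9, -4.1, -8.0]
grip_width: 0.0118
gripper_force: 119.0
```

Request:
send_rows:
  steps:
    - {"dx": 0, "dy": 0, "dz": 0, "yaw": 7, "gripper": 0.05}
    - {"dx": 0, "dy": 0, "dz": 0, "yaw": 14, "gripper": 0.05}
    - {"dx": 0, "dy": 0, "dz": 0, "yaw": 21, "gripper": 0.05}
    - {"dx": 0, "dy": 0, "dz": 0, "yaw": 28, "gripper": 0.05}
    - {"dx": 0, "dy": 0, "dz": 0, "yaw": 35, "gripper": 0.05}

```text
clock: 22.15
tcp_pos: [0.4608, 0.0532, 0.0509]
orientation: [3.063, 0.691, 0.002]
contact_force: [5.2, -6.5, -7.7]
grip_width: 0.0119
gripper_force: 118.9
```

```bash
cat > k.py <<'E'
from h import *
import sys
p,R=pose()
f=snap("wrist",sys.argv[1]); P=wcloud(f); Z=P[...,2]
c=np.array([609.5,66.1]); a=np.radians(4.6)
J=(P[...,:2]*1000-c)@np.array([[np.cos(a),-np.sin(a)],[np.sin(a),np.cos(a)]])-[.7,-.6]
b=(Z>.042)&(Z<.058)&(J[...,0]>-105)&(J[...,0]<43)
for y in(-25,-12,0,12,25):
    x=np.sort(J[b&(np.abs(J[...,1]-y)<2)][:,0]); g=np.where(np.diff(x)>3)[0]; print(y,x[0].round(1),[(x[i].round(1),x[i+1].round(1)) for i in g],x[-1].round(1))
for lo,hi in((-43,-34),(-12,-2),(2,10),(32,42)):
    s=J[b&(J[...,0]>lo)&(J[...,0]<hi)&(np.abs(J[...,1])<36)&(Z>.049)][:,1]; print("x",lo,"y",np.percentile(s,[1,99]).round(1))
E
python3 k.py w18
```

```text
t 22.15 tcp [0.4608 0.0532 0.0509] psi 25.44 tilt [ 0.002 -0.001] j7 -1.62 w 0.0119 gf 118.9 F [ 5.2 -6.5 -7.7]
-25 -75.1 [(np.float64(-62.8), np.float64(-44.8))] 12.0
-12 -99.2 [(np.float64(-96.3), np.float64(-75.2)), (np.float64(-63.0), np.float64(-54.5))] 3.8
0 -75.2 [(np.float64(-62.7), np.float64(-54.5))] -3.2
12 -99.4 [(np.float64(-96.2), np.float64(-75.0)), (np.float64(-63.0), np.float64(-54.6))] -9.7
25 -75.2 [(np.float64(-63.1), np.float64(-44.7))] -15.6
x -43 y [-28.2  30.4]
x -12 y [-27.6  11.8]
x 2 y [-30.8 -11.9]Traceback (most recent call last):
  File "k.py", line 11, in <module>
    s=J[b&(J[...,0]>lo)&(J[...,0]<hi)&(np.abs(J[...,1])<36)&(Z>.049)][:,1]; print("x",lo,"y",np.percentile(s,[1,99]).round(1))
                                                                                             ~~~~~~~~~~~~~^^^^^^^^^^
    return _quantile_unchecked(
        a, q, axis, out, overwrite_input, method, keepdims, weights)
    return _ureduce(a,
                    func=_quantile_ureduce_func,
    ...<5 lines>...
                    overwrite_input=overwrite_input,
                    method=method)
    r = func(a, **kwargs)
    result = _quantile(arr,
                       quantiles=q,
    ...<2 lines>...
                       out=out,
                       weights=wgt)
    slices_having_nans = np.isnan(arr[-1, ...])
                                  ~~~^^^^^^^^^
IndexError: index -1 is out of bounds for axis 0 with size 0
```

The jaw front is at -62.9 and the pad front at -44.5. They are 18.4 mm apart, so the pad is pressed back 15.6 mm, which is the target. Let go, rise and check.

Request:
send_rows:
  steps:
    - {"dx": 0, "dy": 0, "dz": 0, "yaw": 0, "gripper": 0.6}
    - {"dx": 0, "dy": 0, "dz": 0, "yaw": 0, "gripper": 0.6}
    - {"dx": 0, "dy": 0, "dz": 0, "yaw": 0, "gripper": 0.6}
    - {"dx": 0, "dy": 0, "dz": -3, "yaw": 0, "gripper": 0.6}
    - {"dx": 0, "dy": 0, "dz": -8, "yaw": 0, "gripper": 0.6}

```text
clock: 22.82
tcp_pos: [0.4581, 0.0545, 0.1306]
orientation: [-3.063, -0.695, 0.006]
contact_force: [0.7, -0.4, -0.5]
grip_width: 0.0513
gripper_force: 0.0
```

Request:
send_rows:
  steps:
    - {"dx": 2, "dy": 0, "dz": -3, "yaw": 8, "gripper": 1}
    - {"dx": 5, "dy": 0, "dz": -3, "yaw": 20, "gripper": 1}
    - {"dx": 5, "dy": 0, "dz": -3, "yaw": 20, "gripper": 1}
    - {"dx": 5, "dy": 0, "dz": -3, "yaw": 20, "gripper": 1}

```text
clock: 23.32
tcp_pos: [0.5037, 0.0758, 0.1603]
orientation: [3.137, 0.154, -0.003]
contact_force: [0.4, -0.2, 0.1]
grip_width: 0.0852
gripper_force: 0.0
```

```bash
python3 k.py w19; python3 chk.py w20 | head -6
```

```text
t 23.32 tcp [0.5037 0.0758 0.1603] psi 5.63 tilt [-0.002 -0.   ] j7 -1.88 w 0.0852 gf 0.0 F [ 0.4 -0.2  0.1]
-25 -74.2 [(np.float64(-62.5), np.float64(-44.4))] 42.9
-12 -98.9 [(np.float64(-96.5), np.float64(-74.6)), (np.float64(-62.6), np.float64(-54.1))] 42.4
0 -74.1 [(np.float64(-62.8), np.float64(-53.7))] 42.7
12 -98.6 [(np.float64(-96.7), np.float64(-74.5)), (np.float64(-62.8), np.float64(-54.0))] 43.0
25 -74.7 [(np.float64(-62.8), np.float64(-44.4))] 42.8
x -43 y [-28.2  30.6]
x -12 y [-27.7  31.7]
x 2 y [-30.2  28.5]
x 32 y [-30.6  28.3]
t 23.38 tcp [0.5035 0.0756 0.1602] psi 5.61 tilt [-0.002 -0.001] j7 -1.88 w 0.0855 gf 0.0 F [-0. -1. -0.]
x -44 -34 1174 z 52.7 y [-28.3  30.4] z slopes deg [0.1 0.2]
x -12 -2 1190 z 52.8 y [-27.4  31.4] z slopes deg [ 0.5 -0.1]
x 2 10 926 z 52.8 y [-29.9  28.2] z slopes deg [-0.9  0. ]
x 32 42 1127 z 52.7 y [-30.6  28. ] z slopes deg [-0.  0.]
y -24 min x of block top -43.9 profile [-70, -69, -68, -67, -66, -65, -64, -63, -45, -44, -43, -42, -41, -40, -39, -38, -37, -36, -35, -34, -33, -32, -31, -30]
```

View pics/w20.png

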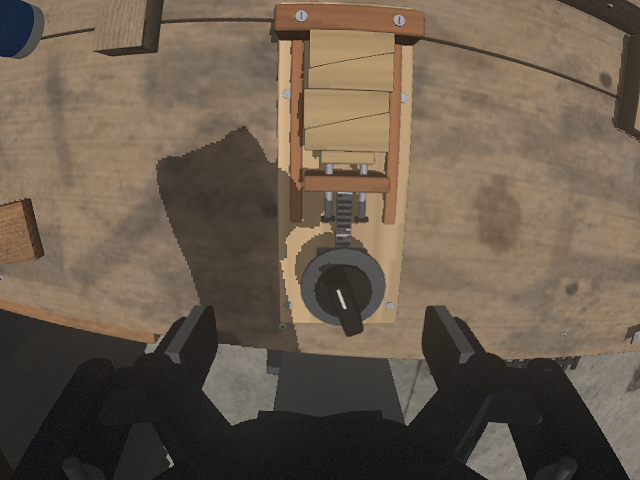

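The picture shows the four wedges as one tight block at (350,90), head to tail, with the pad against it at (347,157), the jaw at (347,182) and the knob free at (343,285). Pad front to jaw front is 18.4 mm, and the wedges are flat and within 2 mm in y.

```bash
python3 -c "
from bench import workorder
print(workorder.hand_in())"
```

```text
the job is handed in; nothing more can be done
None
```

The job is handed in: all four wedges lie flat and head to tail in one tight block, the pad measures about 15.6 mm pressed back (a quarter turn past touch), and I moved nothing else on the bench; the hand-in gave no verdict.

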